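# Empty the pantry's tilt caddy

### The arm

A 7-joint arm with a two-finger parallel gripper is mounted at the origin on the work surface. World frame = base frame: x ahead of the robot, y to its left, z up, the work surface at z = 0. Lengths are in m, angles in rad, forces in N, time in s.
With the tool pointing down it reaches from about 0.4 to 0.85 m from the base axis. Payload 6.9 kg.
Tool frame: the origin (TCP) lies between the finger pads; the fingertips stand 14 mm ahead of it and the grasp point (between the pads) lies 5 mm behind it; y points along the fingers, x is the direction in which the jaws open and shut, and the axes are right-handed (so a half turn about y gives the same grasp; the last joint's range is limited). The gripper opens to 85 mm and grips with 20 to 120 N. Pads are 22 mm wide; open, the fingers measure 114 mm over their backs; the gripper's body (76 mm by 85 mm) begins 54 mm behind the grasp point. The pads swing forward as they close: fully open they stand 13 mm farther back than shut.
Start: joints at [-1.171, 0.507, -0.238, 1.5, 0.126, 1.149, -0.155], TCP at [0.181, 0.598, 0.245] pointing down, gripper open.
Joint ranges: [-3.08, 3.08], [-0.24, 2.05], [-1.43, 1.35], [0, 2.5], [-1.52, 4.66], [0.17, 1.96], [-2.89, 2.89]. Speed limits (rad/s): [2.39, 2.39, 3.14, 3.14, 3.14, 3.14, 3.14].

### API

Orientations are given as a unit quaternion [x, y, z, w].
In Python, from workcell import sensors, vision, ticket gives the robot as it stands.
- The arm moves only by the tool send_rows, never from a script. Its argument "deltas" is a list of rows, each an object with "delta_pos": the shift along the tool's x, y, z in mm, a list of three; "spin": the turn about the tool's y in degrees. A call has 1 to 5 rows; each row is the pose to reach, as a shift and turn from the pose commanded when the call began, along the tool's axes at that moment; what a row does not reach only later rows make up. A row lasts 1/12 s, in which the tool goes at most 41.7 mm and 7.16 degrees, less where a joint would pass 70% of its speed; a pose out of reach is approached as far as the arm can. A call with a gripper value outside its range is refused whole. "jaw" is the opening, from 0 (shut) to 1 (fully open), set as the call begins (left out, the last holds). The fingers move at their own pace and stop on an object; the grip force is fixed at half the most. Time passes only in rows, so rows that repeat a pose let the fingers close. It gives the time, the measured TCP pose, the force and the opening at its end, in the units of the state.
- sensors.get_obs(): the state, without advancing time (a new reading comes with each control period).
- vision.get_image(name): name is "scene" or "top" or "wrist"; returns a dict with "img" (480x640x3 uint8, blue, green, red), "vertical_fov" (degrees; the focal length in pixels is half the picture's height over the tangent of half this angle, whatever the lens; pixels are square), "cx", "cy" (the principal point, pixels), "k1" (the pictures are not rectified: a ray, as slopes to the right and down, at radius r is drawn at 1 + k1 r^2 times it, then the intrinsics apply), "eye" and "orientation" of the camera in the world. Camera axes: x right, y up, looking along -z (the intrinsics and any distortion apply to the point x, -y, -z); pixel columns grow to the right and rows downward; lengths in m; the calibration is good to about 2 mm. A picture is of the moment at which its call begins. There is no depth.
- ticket.job_done(): hands the job in, once; it reports no verdict.
The state is a dict: "t": time; "qpos": joint angles; "qvel": joint speeds; "effort": joint torques, N m; "ee_pos": TCP position; "eef_rot": TCP orientation; "force": force on the tool from outside, world axes, zero at the start; "ft_torque": the same for the moment, N m; "grip_width": opening from 0.0 (shut) to 1.0 (fully open).
Only numpy, scipy, OpenCV 4.12 (cv2) and the standard library are available. Lean on these libraries where they do the work, as an engineer would, in place of code of your own. Each camera call takes 0.05 s, during which the arm holds its last target. There are 200 camera calls.

### The job

Clear the empty tins (bare steel with a red or yellow band) off the pantry counter: collect all of them in the upright green tilt caddy, then tip it right over (the red bar is its handle) to turn the whole batch out into the blue crate, so that every tin ends in the crate. Ease the caddy back fully upright, without letting it drop or bang, and then lay the wooden guard rod in the two V notches in front of it, lowering it until it rests in both before you let go. Leave the full jars and the other groceries alone.

Things in the scene. Friction and masses are not known exactly. Their poses are not given: they have to be found in the camera images.
- tin1: empty food tin, bare steel with a red paper band, black open top; a cylinder of 56 mm diameter and 64 mm high, about 60 g, standing on the counter at the start. Origin: its centre, 32 mm above its underside; z is its axis, upward when it stands. None if there is no such tin this time
- tin2: empty food tin, bare steel with a yellow paper band, black open top; a cylinder of 56 mm diameter and 64 mm high, about 60 g, standing on the counter at the start. Origin: its centre, 32 mm above its underside; z is its axis, upward when it stands. None if there is no such tin this time
- tin3: empty food tin, bare steel with a red paper band, black open top; a cylinder of 56 mm diameter and 64 mm high, about 60 g, standing on the counter at the start. Origin: its centre, 32 mm above its underside; z is its axis, upward when it stands. None if there is no such tin this time
- tin4: empty food tin, bare steel with a yellow paper band, black open top; a cylinder of 56 mm diameter and 64 mm high, about 60 g, standing on the counter at the start. Origin: its centre, 32 mm above its underside; z is its axis, upward when it stands. None if there is no such tin this time
- tin5: empty food tin, bare steel with a red paper band, black open top; a cylinder of 56 mm diameter and 64 mm high, about 60 g, standing on the counter at the start. Origin: its centre, 32 mm above its underside; z is its axis, upward when it stands. None if there is no such tin this time
- stand: fixed grey stand of the tilt caddy. Origin: on the counter, straight under the hinge; x is horizontal, the way the skip tips (away from the robot, to the crate), y along the hinge (to the robot's left), z up. Side posts 12 mm thick at y = +-113 mm, 208 mm high; from each an arm runs 160 mm forward (+x) and turns up to a black V notch, open upward
- hinge (a point): centre of the skip's hinge axis, 190 mm above the counter; fixed to the stand; the hinge runs along the stand's y
- skip (a joint): tilt of the green skip (0.9 kg), rad: 0 = upright on its back stop, grows tipping forward (stand's +x), 1.85 = fully tipped on its front stop. Over-centre: below about 0.85 (0.6 when loaded) its weight pulls it back to 0, beyond that it falls forward and stays tipped until brought back. Up to 3 N at the red bar moves it. Little drag: let go halfway, it swings and bangs down
- skip_floor (a point): centre of the skip's inner floor, turns with the skip; axes at tilt 0 as the stand's. Inside, the floor is 126 mm in x, 190 mm in y; walls 4 mm thick, 80 mm high; the front (+x) wall leans 25 degrees outward, so the mouth is 165 mm in x; an ear at each front corner rises 46 mm above the rim. At tilt 0 it lies 20 mm behind (-x) the hinge, 194 mm above the counter
- skip_bar (a point): middle of the skip's red push bar at its rear top: round, 16 mm thick, 140 mm long along the stand's y, held only at its ends by thin steel arms. At tilt 0 it is 105 mm behind and 120 mm above the hinge; it moves on a 159 mm circle about it and can be pinched or hooked from above at any tilt. Fully tipped it is 144 mm ahead of and 68 mm above the hinge
- crate: fixed open blue crate in front of and below the skip; 250 mm in its x, 320 mm in its y, 75 mm high, walls and floor 6 mm. Origin: centre of its underside; axes as the stand's
- rod: guard rod: round light-wood rod of 24 mm diameter with a black square cap, 36 mm across and 20 mm long, at each end; 290 mm long in all, 150 g. Lies on its caps on the counter at the start. Its y is its long axis (either way round is the same); origin 18 mm below the rod's axis, midway along, when it lies so
- rod_mid (a point): middle of the guard rod, on its axis (18 mm above the counter when lying there)
- cradle (a point): where the rod's middle is when it rests in both V notches of the stand: 265 mm above the counter, 140 mm ahead of the hinge. Notches 113 mm to either side along the stand's y, 12 mm thick, 45 degree sides rising to 273 mm above the counter; the rod lies along the stand's y, caps outside the notches. The upright skip's rim is 45 mm behind the rod's surface, about level with its axis
- nut_jar: full jar with a blue lid, 72 mm across, 120 mm high; to be left alone. Origin: centre of its underside
- mill: dark wooden pepper mill, 52 mm across, 160 mm high; to be left alone. Origin: centre of its underside
- spice: small amber spice jar with a green lid, 44 mm across, 85 mm high; to be left alone. Origin: centre of its underside
- mug: blue mug, 80 mm across without its handle, 90 mm high; to be left alone. Origin: centre of its underside
- cocoa: blue full can, 80 mm across, 120 mm high; to be left alone. Origin: centre of its underside
- oil: green bottle, 66 mm across, 240 mm high; to be left alone. Origin: centre of its underside
- carton: orange carton, 60 x 110 mm, 160 mm high; to be left alone. Origin: centre of its underside

How it is judged:
By the outcome, as a careful person would: the job done as asked, in the order asked, and still so for the second after the job is handed in, with the robot touching nothing.
Of tin1, tin2, tin3, tin4, tin5 only 3 to 5 are there at a start; the rules pass over those that are not, and their reading is None.
At some moment in a run one of tin1, tin2, tin3, tin4, tin5 may be knocked a few centimetres aside while the robot is not near it.
It also fails if it takes over 210 s, if anything falls off the work surface, if the arm or the gripper's body presses on something with over 40 N, if the wrist force passes 120 N, or if a joint passes its speed limit or range.

## Working session

There is one attempt and no reset: what is moved stays moved. The work goes in short steps, Python scripts to look and compute and a tool call to move; the robot and the scene stay as the last step left them, time stands still between calls to the robot, and variables do not carry over. Pictures are saved under pics/ and viewed, about 12 in all and at most 16, crops included, and the job is handed in when it is done.

Besides the shell and the picture viewer there is one more tool, called after "Request:" by a JSON object that holds its "fn" and its "kwargs", one argument or row to a line. send_rows: Moves the arm, as the interface text tells. Its arguments: {"type":"object","properties":{"deltas":{"type":"array","items":{"type":"object","properties":{"delta_pos":{"type":"array","items":{"type":"number"}},"spin":{"type":"number"}}}},"jaw":{"type":"number"}},"required":["deltas"]}

```bash
ls; mkdir -p pics
cat > h.py <<'E'
import numpy as np, cv2
from scipy.spatial.transform import Rotation as R
from workcell import sensors, vision, ticket
def grab(n, f=None):
    d=vision.get_image(n)
    if f: cv2.imwrite(f'pics/{f}.png', d['img'])
    return d
def fl(d): return 240/np.tan(np.radians(d['vertical_fov'])/2)
def ray(d,u,v):
    f=fl(d); x=(u-d['cx'])/f; y=(v-d['cy'])/f
    rd=np.hypot(x,y); r=rd
    for _ in range(30): r=rd/(1+d['k1']*r*r)
    s=r/rd if rd>0 else 1
    D=R.from_quat(d['orientation']).apply([x*s,-y*s,-1]); return np.array(d['eye']),D/np.linalg.norm(D)
def onz(d,u,v,z):
    e,D=ray(d,u,v); return e+D*(z-e[2])/D[2]
def proj(d,p):
    q=R.from_quat(d['orientation']).inv().apply(np.array(p)-d['eye']); x=q[0]/-q[2]; y=-q[1]/-q[2]
    s=1+d['k1']*(x*x+y*y); f=fl(d); return np.array([d['cx']+f*x*s,d['cy']+f*y*s])
def tool(p, o=None):
    "world displacement p->mm in tool axes"
    o=o or sensors.get_obs(); return np.round(R.from_quat(o['eef_rot']).inv().apply(np.array(p)-o['ee_pos'])*1000,1)
E
python3 - <<'E'
from h import *
o=sensors.get_obs(); print(o)
print(R.from_quat(o['eef_rot']).as_matrix().round(3))
for n in ['scene','top','wrist']:
    d=grab(n,n+'0'); print(n,{k:d[k] for k in d if k!='img'})
E
```

```text
pics
{'t': 0.0, 'qpos': array([-1.17149633,  0.50831896, -0.23752214,  1.50112489,  0.12570693,
        1.14889142, -0.15483674]), 'qvel': array([-0.00081919, -0.00062162,  0.00123663, -0.00133242, -0.00091592,
       -0.00019069, -0.00041653]), 'effort': array([ 5.81453332e-04, -6.20592713e+01, -2.18649320e+00, -2.49646622e+01,
        1.26796847e-02,  1.19190069e-02, -8.47516276e-06]), 'ee_pos': array([0.18093557, 0.59774479, 0.24444402]), 'eef_rot': array([ 0.56818577,  0.42093409, -0.4219117 , -0.56742395]), 'force': array([-0.66512833,  0.2018543 ,  0.27240746]), 'ft_torque': array([-0.03901417,  0.01774587, -0.00520086]), 'grip_width': 0.9998257016278993}
[[ 0.29  -0.    -0.957]
 [ 0.957 -0.002  0.29 ]
 [-0.002 -1.    -0.   ]]
scene {'vertical_fov': 54.10287882745383, 'cx': 327.35078300117993, 'cy': 238.16130130026238, 'k1': -0.0454515184149367, 'eye': array([ 0.07989957, -0.82379705,  1.03251878]), 'orientation': array([ 0.39223075, -0.09818757, -0.24624413,  0.88083941])}
top {'vertical_fov': 54.79314444431266, 'cx': 320.2069507590681, 'cy': 236.2229115605987, 'k1': -0.08289917945048583, 'eye': array([2.57329907e-01, 2.75329659e-04, 1.55868965e+00]), 'orientation': array([-0.06369796,  0.06716646,  0.70700831, -0.70112088])}
wrist {'vertical_fov': 71.89672771499735, 'cx': 317.2388886882698, 'cy': 241.01215108678042, 'k1': -0.015519350089425498, 'eye': array([0.11150652, 0.61742142, 0.37239708]), 'orientation': array([-0.11548357, -0.08394947,  0.59043865,  0.79435397])}
```

View pics/scene0.png

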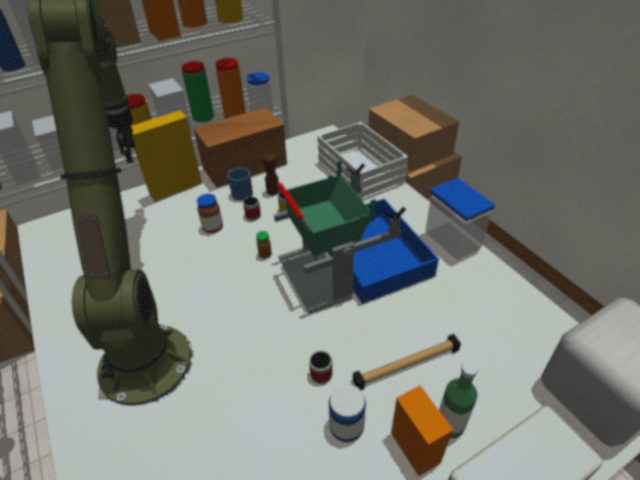

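View pics/top0.png

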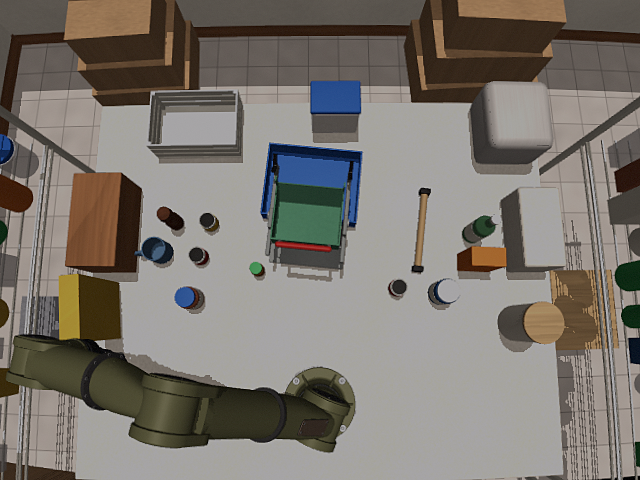

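The top view shows three tins: red (199,256), yellow (209,221) and red (397,288). The rod runs from (425,190) to (417,269), with the caddy and crate in the middle, turned slightly.

Run:
```python
from h import *
d=grab('top'); im=d['img']; hsv=cv2.cvtColor(im,cv2.COLOR_BGR2HSV)
def comps(m,roi,mn=15):
    x0,y0,x1,y1=roi; z=np.zeros_like(m); z[y0:y1,x0:x1]=m[y0:y1,x0:x1]
    n,l,s,c=cv2.connectedComponentsWithStats(z)
    return [(c[i],s[i]) for i in range(1,n) if s[i][4]>=mn]
dark=(hsv[...,2]<45).astype(np.uint8)
for name,roi,z in [('red',(188,245,212,268),.064),('yel',(198,210,222,234),.064),('red2',(386,276,410,300),.064),('capA',(412,180,436,204),.036),('capB',(405,258,429,280),.036),('notches',(262,150,370,230),.27)]:
    for c,s in comps(dark,roi): print(name,c.round(1),s,onz(d,*c,z).round(4))
red=((hsv[...,1]>150)&((hsv[...,0]<8)|(hsv[...,0]>172))&(hsv[...,2]>90)).astype(np.uint8)
for c,s in comps(red,(260,225,350,260)):
    print('bar',c,s,onz(d,*c,.31).round(4))
    ys,xs=np.nonzero(red[225:260,260:350]); print(cv2.minAreaRect(np.c_[xs+260,ys+225].astype(np.float32)))
    P=np.array([onz(d,x+260,y+225,.31)[:2] for x,y in zip(xs,ys)]); print(P.mean(0),cv2.fitLine(P.astype(np.float32),cv2.DIST_L2,0,.01,.01).ravel())
blue=((hsv[...,0]>105)&(hsv[...,0]<125)&(hsv[...,1]>150)).astype(np.uint8)
for c,s in comps(blue,(250,130,375,240),100): print('crate',c,s)
a=cv2.resize(im[130:290,250:380],None,fx=4.5,fy=3.75*1.2,interpolation=3); 
cv2.imwrite('pics/c1.png',a[:600])
o=sensors.get_obs()
for s in ['scene']:
    e=grab(s); 
    print(proj(e,[.5,0,.2]))
cv2.imwrite('pics/c2.png',cv2.resize(e['img'][150:320,260:450],None,fx=3.5,fy=3.5,interpolation=3))
```

```text
red [195.8 254.1] [189 248  14  13 148] [0.4811 0.3999 0.064 ]
red [204.4 259.4] [198 251  11  14  38] [0.4635 0.3707 0.064 ]
yel [206.5 219.5] [200 213  14  14 148] [0.5972 0.3687 0.064 ]
red2 [398.9 286.5] [393 280  13  14 149] [ 0.3701 -0.2612  0.064 ]
capA [424.5 191.1] [419 188  12   8  68] [ 0.6974 -0.3673  0.036 ]
capB [416.9 268.4] [412 265  11   8  66] [ 0.4316 -0.3284  0.036 ]
notches [266.8 179.9] [262 150  10  62 128] [0.6665 0.1465 0.27  ]
notches [345.  152.3] [324 150  36  10  55] [ 0.7496 -0.0822  0.27  ]
notches [274.8 164.9] [271 154   8  21  94] [0.7121 0.1237 0.27  ]
notches [350.1 171.3] [348 161   6  21  70] [ 0.6908 -0.0959  0.27  ]
notches [275.9 206.1] [273 180   6  50 134] [0.5878 0.1191 0.27  ]
notches [351.9 224.1] [349 223   7   4  19] [ 0.5333 -0.0977  0.27  ]
bar [302.99310345 246.18275862] [275 241  57  11 290] [0.4641 0.0404 0.31  ]
((302.9828796386719, 246.17478942871094), (56.3182258605957, 5.229828357696533), 5.599339485168457)
[0.46410643 0.04040376] [0.10628799 0.9943354  0.46410644 0.04040376]
crate [313.3899036  171.10400812] [ 261  143  101   84 3942]
[311.11797174 236.35219478]
```

View pics/c1.png

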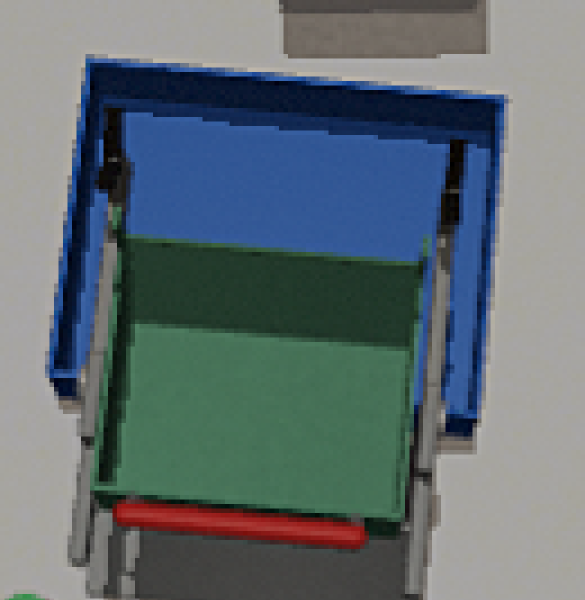

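View pics/c2.png

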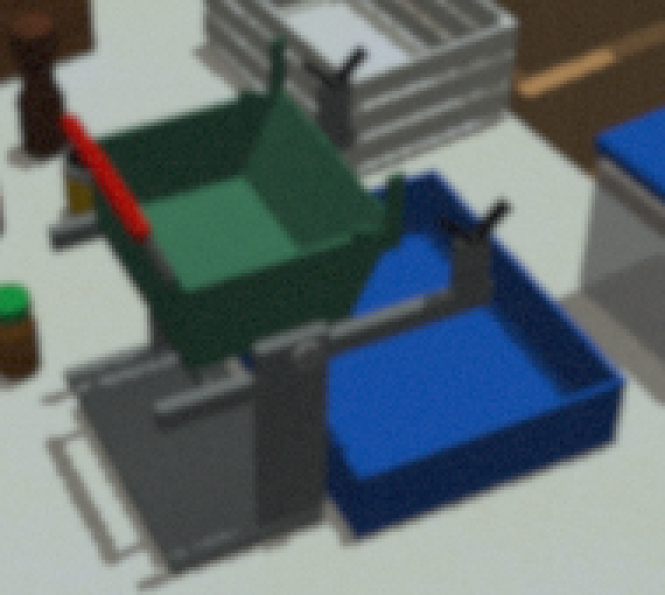

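```bash
cat >> h.py <<'E'
YAW=-np.arctan2(.106,.994); H=np.array([.568,.029,0.])
def st(x,y,z):
    c,s=np.cos(YAW),np.sin(YAW); return np.array([H[0]+c*x-s*y,H[1]+s*x+c*y,z])
def plan(seq,p=None,yaw=None):
    "seq of (name,pos,yawdeg); prints tool-axis mm, spin for each leg"
    o=sensors.get_obs(); m=R.from_quat(o['eef_rot']).as_matrix()
    p=np.array(o['ee_pos']) if p is None else p
    yaw=np.degrees(np.arctan2(m[1,0],m[0,0])) if yaw is None else yaw
    for n,q,y in seq:
        a=np.radians(yaw); d=(np.array(q)-p)*1000
        tx=d[0]*np.cos(a)+d[1]*np.sin(a); tz=-d[0]*np.sin(a)*1+d[1]*np.cos(a)  # tool z = x cross y
        print(n,'d=[%.0f,%.0f,%.0f] spin=%.0f'%(tx,-d[2],tz,yaw-y), 'rows>=%.1f'%max(np.linalg.norm(d)/41.7,abs(yaw-y)/7.16)); p=np.array(q);yaw=y
E
python3 - <<'E'
from h import *
d=grab('top')
for n,u,v,z in [('mug',157,250,.09),('mill',163,212,.16),('nut',184,297,.12),('spice',257,267,.085),('cocoa',447,290,.12)]: print(n,onz(d,u,v,z).round(3))
r=[.481,.400];
plan([('hi',[*r,.2],40),('dn',[*r,.035],40),('up',[*r,.38],40),('over',st(-15,62,.38),-6),('dn',st(-15,62,.235),-6)])
print(st(-15,62,.38))
E
```

```text
mug [0.491 0.521 0.09 ]
mill [0.601 0.484 0.16 ]
nut [0.338 0.417 0.12 ]
spice [0.435 0.195 0.085]
cocoa [ 0.353 -0.402  0.12 ]
hi d=[-103,45,-345] spin=33 rows>=8.7
dn d=[0,165,0] spin=0 rows>=4.0
up d=[0,-345,0] spin=0 rows>=8.3
over d=[34089,-0,53467] spin=46 rows>=1520.6
dn d=[0,145,0] spin=0 rows>=3.5
[-7.77303669 63.27002392  0.38      ]
```

```bash
sed -i 's/^def st(x,y,z):/def st(x,y,z):\n    x,y=x\/1000,y\/1000/' h.py
python3 - <<'E'
from h import *
r=[.481,.400]; y=[.597,.369]; q=[.370,-.261]
plan([('hi',[*r,.2],40),('dn',[*r,.035],40),('up',[*r,.38],40),('over',st(-15,62,.38),-6),('dn',st(-15,62,.235),-6),('up',st(-15,62,.38),-6),
('y',[*y,.2],32),('dn',[*y,.035],32),('up',[*y,.38],32),('over',st(-15,0,.38),-6)])
E
```

```text
hi d=[-103,45,-345] spin=33 rows>=8.7
dn d=[0,165,0] spin=0 rows>=4.0
up d=[0,-345,0] spin=0 rows>=8.3
over d=[-138,-0,-286] spin=46 rows>=7.6
dn d=[0,145,0] spin=0 rows>=3.5
up d=[0,-145,0] spin=0 rows>=3.5
y d=[8,180,279] spin=-38 rows>=8.0
dn d=[0,165,0] spin=0 rows>=4.0
up d=[0,-345,0] spin=0 rows>=8.3
over d=[-217,-0,-264] spin=38 rows>=8.2
```

Request:
{"fn": "send_rows", "kwargs": {
  "deltas": [
    {"delta_pos": [-103, 45, -345], "spin": 33},
    {"delta_pos": [-103, 45, -345], "spin": 33},
    {"delta_pos": [-103, 45, -345], "spin": 33},
    {"delta_pos": [-103, 45, -345], "spin": 33},
    {"delta_pos": [-103, 45, -345], "spin": 33}
  ],
  "jaw": 1
}}

```text
t: 0.72
ee_pos: [0.3548, 0.483, 0.2194]
eef_rot: [-0.665, -0.241, 0.241, 0.665]
force: [0.1, 0.9, -0.1]
grip_width: 1.0
```

Run:
```python
from h import *
r=[.481,.400]
plan([('hi',[*r,.2],40),('dn',[*r,.035],40)])
```

```text
hi d=[44,19,-145] spin=-0 rows>=3.7
dn d=[0,165,0] spin=0 rows>=4.0
```

Request:
{"fn": "send_rows", "kwargs": {
  "deltas": [
    {"delta_pos": [44, 19, -145], "spin": 0},
    {"delta_pos": [44, 19, -145], "spin": 0},
    {"delta_pos": [44, 19, -145], "spin": 0},
    {"delta_pos": [44, 19, -145], "spin": 0},
    {"delta_pos": [44, 19, -145], "spin": 0}
  ]
}}

```text
t: 1.13
ee_pos: [0.4872, 0.3951, 0.1993]
eef_rot: [0.667, 0.24, -0.239, -0.663]
force: [1.2, -0.4, -0.4]
grip_width: 1.001
```

```bash
cat >> h.py <<'E'
def tins(d):
    hsv=cv2.cvtColor(d['img'],cv2.COLOR_BGR2HSV); m=(hsv[...,2]<45).astype(np.uint8)
    n,l,s,c=cv2.connectedComponentsWithStats(m)
    return [(c[i].round(0),s[i][4],onz(d,*c[i],.064)[:2].round(3)) for i in range(1,n) if 90<s[i][4]<220 and max(s[i][2:4])<19]
E
python3 - <<'E'
from h import *
o=sensors.get_obs(); print(o['ee_pos'])
d=grab('wrist','w1'); print(proj(d,[.481,.4,.064]))
for t in tins(grab('top')): print(t)
E
```

```text
[0.48716067 0.39509474 0.19932491]
[317.40511974 223.4874417 ]
(array([207., 219.]), np.int32(147), array([0.597, 0.369]))
(array([399., 287.]), np.int32(120), array([ 0.37 , -0.262]))
```

View pics/w1.png

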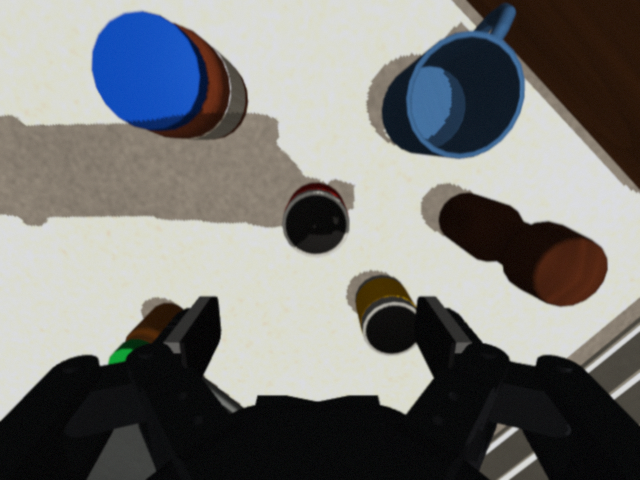

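Run:
```python
from h import *
print(sensors.get_obs()['ee_pos'])
r=[.481,.400]
plan([('dn',[*r,.035],40),('up',[*r,.38],40),('over',st(-15,62,.38),-6)])
```

```text
[0.48163877 0.40057973 0.19995651]
dn d=[-1,165,-0] spin=-0 rows>=4.0
up d=[0,-345,0] spin=0 rows>=8.3
over d=[-138,-0,-286] spin=46 rows>=7.6
```

Request:
{"fn": "send_rows", "kwargs": {
  "deltas": [
    {"delta_pos": [-1, 40, 0], "spin": 0},
    {"delta_pos": [-1, 80, 0], "spin": 0},
    {"delta_pos": [-1, 120, 0], "spin": 0},
    {"delta_pos": [-1, 150, 0], "spin": 0},
    {"delta_pos": [-1, 165, 0], "spin": 0}
  ]
}}

```text
t: 1.65
ee_pos: [0.4762, 0.4016, 0.0316]
eef_rot: [0.664, 0.242, -0.246, -0.664]
force: [-0.3, -0.6, -0.5]
grip_width: 1.002
```

Request:
{"fn": "send_rows", "kwargs": {
  "deltas": [
    {"delta_pos": [0, 0, 0], "spin": 0},
    {"delta_pos": [0, 0, 0], "spin": 0},
    {"delta_pos": [0, 0, 0], "spin": 0},
    {"delta_pos": [0, 0, 0], "spin": 0},
    {"delta_pos": [0, 0, 0], "spin": 0}
  ],
  "jaw": 0.3
}}

```text
t: 2.07
ee_pos: [0.4804, 0.402, 0.0371]
eef_rot: [-0.664, -0.244, 0.242, 0.664]
force: [-0.4, -0.4, -1.2]
grip_width: 0.642
```

Request:
{"fn": "send_rows", "kwargs": {
  "deltas": [
    {"delta_pos": [0, -20, 0], "spin": 0},
    {"delta_pos": [0, -50, 0], "spin": 0},
    {"delta_pos": [0, -90, 0], "spin": 0},
    {"delta_pos": [0, -130, 0], "spin": 0},
    {"delta_pos": [0, -165, 0], "spin": 0}
  ]
}}

```text
t: 2.48
ee_pos: [0.4801, 0.4012, 0.2041]
eef_rot: [-0.664, -0.244, 0.242, 0.665]
force: [0.7, 0.0, -0.6]
grip_width: 0.64
```

Request:
{"fn": "send_rows", "kwargs": {
  "deltas": [
    {"delta_pos": [0, -40, 0], "spin": 0},
    {"delta_pos": [0, -80, 0], "spin": 0},
    {"delta_pos": [0, -120, 0], "spin": 0},
    {"delta_pos": [0, -160, 0], "spin": 0},
    {"delta_pos": [0, -180, 0], "spin": 0}
  ]
}}

```text
t: 2.9
ee_pos: [0.4802, 0.4014, 0.3873]
eef_rot: [-0.663, -0.245, 0.24, 0.665]
force: [0.2, 0.5, -1.3]
grip_width: 0.646
```

Request:
{"fn": "send_rows", "kwargs": {
  "deltas": [
    {"delta_pos": [-15, 0, -31], "spin": 5},
    {"delta_pos": [-30, 0, -62], "spin": 10},
    {"delta_pos": [-45, 0, -93], "spin": 15},
    {"delta_pos": [-60, 0, -124], "spin": 20},
    {"delta_pos": [-69, 0, -143], "spin": 23}
  ]
}}

```text
t: 3.32
ee_pos: [0.5202, 0.2429, 0.3818]
eef_rot: [0.7, 0.103, -0.102, -0.699]
force: [0.8, -1.2, -1.1]
grip_width: 0.644
```

Run:
```python
from h import *
g=grab('top'); grab('wrist','w2'); print(tins(g)); o=sensors.get_obs(); print(o['ee_pos'],o['t'],o['grip_width'])
plan([('over',st(-15,62,.38),-6),('dn',st(-15,62,.235),-6)])
```

```text
[(array([399., 287.]), np.int32(108), array([ 0.37 , -0.262]))]
[0.52077626 0.24251097 0.38176961] 3.4167 0.6433685412883728
over d=[-6,2,-155] spin=23 rows>=3.7
dn d=[0,145,0] spin=0 rows>=3.5
```

Request:
{"fn": "send_rows", "kwargs": {
  "deltas": [
    {"delta_pos": [-2, 0, -35], "spin": 6},
    {"delta_pos": [-3, 1, -70], "spin": 12},
    {"delta_pos": [-5, 1, -110], "spin": 18},
    {"delta_pos": [-6, 2, -140], "spin": 23},
    {"delta_pos": [-6, 2, -155], "spin": 23}
  ]
}}

```text
t: 3.83
ee_pos: [0.56, 0.0937, 0.379]
eef_rot: [0.707, -0.038, 0.039, -0.706]
force: [-0.2, -1.3, -1.2]
grip_width: 0.644
```

Request:
{"fn": "send_rows", "kwargs": {
  "deltas": [
    {"delta_pos": [0, 0, 0], "spin": 0},
    {"delta_pos": [0, 20, 0], "spin": 0},
    {"delta_pos": [0, 45, 0], "spin": 0},
    {"delta_pos": [0, 65, 0], "spin": 0},
    {"delta_pos": [0, 70, 0], "spin": 0}
  ]
}}

```text
t: 4.25
ee_pos: [0.5577, 0.0997, 0.3055]
eef_rot: [-0.706, 0.036, -0.033, 0.706]
force: [-0.3, 0.3, -1.5]
grip_width: 0.644
```

Run:
```python
from h import *
d=grab('top','t3');e=grab('scene'); w=grab('wrist')
a=cv2.resize(e['img'][120:270,250:430],None,fx=2.2,fy=2.2); b=cv2.resize(w['img'],(390,293)); c=np.zeros((630,400,3),np.uint8); c[:330,:396]=a; c[335:628,:390]=b
cv2.imwrite('pics/m3.png',c[:600*2]) if False else cv2.imwrite('pics/m3.png',np.hstack([a,cv2.resize(w['img'],(400,330))]))
o=sensors.get_obs(); print(o['ee_pos'],o['t']); plan([('dn',st(-15,62,.235),-6)])
```

```text
[0.55946886 0.09887312 0.30906475] 4.4
dn d=[1,74,-7] spin=0 rows>=1.8
```

View pics/m3.png

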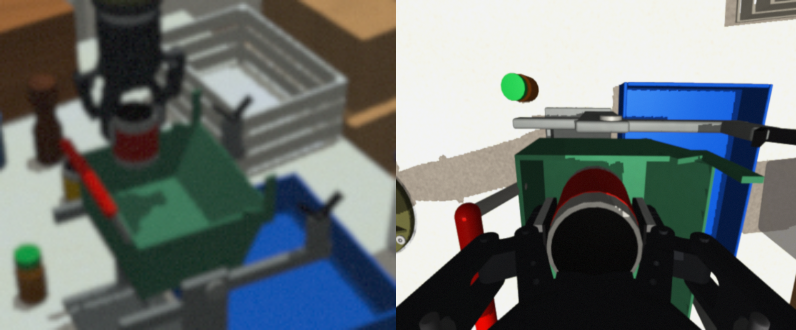

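Request:
{"fn": "send_rows", "kwargs": {
  "deltas": [
    {"delta_pos": [1, 20, -7], "spin": 0},
    {"delta_pos": [1, 45, -7], "spin": 0},
    {"delta_pos": [1, 65, -7], "spin": 0},
    {"delta_pos": [1, 74, -7], "spin": 0},
    {"delta_pos": [1, 74, -7], "spin": 0}
  ]
}}

```text
t: 4.82
ee_pos: [0.5594, 0.091, 0.2338]
eef_rot: [0.706, -0.036, 0.035, -0.706]
force: [-0.3, 0.6, -0.4]
grip_width: 0.641
```

Request:
{"fn": "send_rows", "kwargs": {
  "deltas": [
    {"delta_pos": [0, 2, 0], "spin": 0},
    {"delta_pos": [0, 2, 0], "spin": 0},
    {"delta_pos": [0, 2, 0], "spin": 0}
  ],
  "jaw": 0.85
}}

```text
t: 5.07
ee_pos: [0.5605, 0.0907, 0.234]
eef_rot: [-0.706, 0.035, -0.037, 0.706]
force: [0.6, 0.4, 0.1]
grip_width: 0.849
```

Request:
{"fn": "send_rows", "kwargs": {
  "deltas": [
    {"delta_pos": [0, -20, 0], "spin": 0},
    {"delta_pos": [0, -50, 0], "spin": 0},
    {"delta_pos": [0, -90, 0], "spin": 0},
    {"delta_pos": [0, -125, 0], "spin": 0},
    {"delta_pos": [0, -145, 0], "spin": 0}
  ]
}}

```text
t: 5.48
ee_pos: [0.5606, 0.0903, 0.3831]
eef_rot: [-0.706, 0.034, -0.038, 0.707]
force: [0.9, 0.4, 0.9]
grip_width: 0.851
```

Request:
{"fn": "send_rows", "kwargs": {
  "deltas": [
    {"delta_pos": [1, 0, 35], "spin": -7},
    {"delta_pos": [2, 0, 70], "spin": -14},
    {"delta_pos": [4, 10, 105], "spin": -21},
    {"delta_pos": [5, 25, 140], "spin": -28},
    {"delta_pos": [6, 50, 175], "spin": -35}
  ],
  "jaw": 1
}}

```text
t: 5.9
ee_pos: [0.5844, 0.2651, 0.3313]
eef_rot: [-0.683, -0.182, 0.178, 0.684]
force: [0.4, 0.5, 0.3]
grip_width: 1.0
```

Run:
```python
from h import *
d=grab('wrist'); o=sensors.get_obs(); print(o['ee_pos'],o['t'])
print(proj(d,[.597,.369,.064])); cv2.imwrite('pics/w4.png',d['img']); 
print(tins(grab('top')))
plan([('y',[.597,.369,.2],32),('dn',[.597,.369,.035],32)])
```

```text
[0.58126485 0.2730225  0.32349249] 5.95
[371.76076047 131.27400426]
[(array([399., 286.]), np.int32(101), array([ 0.37 , -0.262]))]
y d=[64,124,78] spin=-2 rows>=3.8
dn d=[0,165,0] spin=0 rows>=4.0
```

View pics/w4.png

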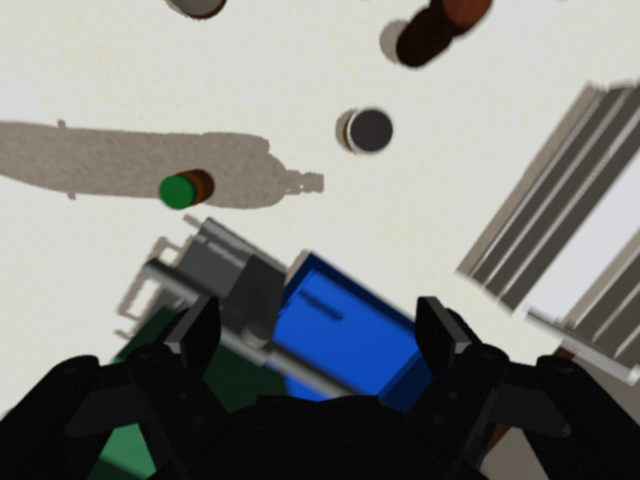

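Request:
{"fn": "send_rows", "kwargs": {
  "deltas": [
    {"delta_pos": [20, 35, 20], "spin": -2},
    {"delta_pos": [35, 70, 45], "spin": -2},
    {"delta_pos": [55, 100, 65], "spin": -2},
    {"delta_pos": [64, 120, 80], "spin": -2},
    {"delta_pos": [66, 126, 83], "spin": -2}
  ]
}}

```text
t: 6.42
ee_pos: [0.5976, 0.3716, 0.1975]
eef_rot: [-0.68, -0.189, 0.193, 0.681]
force: [-1.4, -0.1, -1.4]
grip_width: 1.0
```

Request:
{"fn": "send_rows", "kwargs": {
  "deltas": [
    {"delta_pos": [0, 0, 0], "spin": 0},
    {"delta_pos": [0, 0, 0], "spin": 0},
    {"delta_pos": [0, 0, 0], "spin": 0}
  ]
}}

```text
t: 6.67
ee_pos: [0.602, 0.366, 0.2047]
eef_rot: [0.681, 0.19, -0.188, -0.681]
force: [0.5, -0.3, 0.4]
grip_width: 0.999
```

Run:
```python
from h import *
o=sensors.get_obs(); print(o['ee_pos'],o['t'])
plan([('dn',[.597,.369,.035],32),('up',[.597,.369,.38],32),('over',st(-15,0,.38),-6),('dn',st(-15,0,.235),-6),('up',st(-15,0,.38),-6),('red2',[.37,-.261,.25],-35),('red2',[.37,-.261,.035],-35),('red2',[.37,-.261,.38],-35),('over',st(-15,-62,.38),-6)])
```

```text
[0.60196631 0.36596034 0.2046755 ] 6.6667
dn d=[-3,170,5] spin=-1 rows>=4.1
up d=[0,-345,0] spin=0 rows>=8.3
over d=[-217,-0,-264] spin=38 rows>=8.2
dn d=[0,145,0] spin=0 rows>=3.5
up d=[0,-145,0] spin=0 rows>=3.5
red2 d=[-152,130,-309] spin=29 rows>=8.8
red2 d=[0,215,0] spin=0 rows>=5.2
red2 d=[0,-345,0] spin=0 rows>=8.3
over d=[13,-0,290] spin=-29 rows>=7.0
```

Request:
{"fn": "send_rows", "kwargs": {
  "deltas": [
    {"delta_pos": [-3, 40, 5], "spin": -1},
    {"delta_pos": [-3, 80, 5], "spin": -1},
    {"delta_pos": [-3, 120, 5], "spin": -1},
    {"delta_pos": [-3, 155, 5], "spin": -1},
    {"delta_pos": [-3, 169, 5], "spin": -1}
  ]
}}

```text
t: 7.08
ee_pos: [0.5946, 0.3674, 0.0303]
eef_rot: [0.68, 0.194, -0.196, -0.679]
force: [-1.2, 0.2, -0.3]
grip_width: 1.002
```

Request:
{"fn": "send_rows", "kwargs": {
  "deltas": [
    {"delta_pos": [0, 0, 0], "spin": 0},
    {"delta_pos": [0, 0, 0], "spin": 0},
    {"delta_pos": [0, 0, 0], "spin": 0},
    {"delta_pos": [0, 0, 0], "spin": 0},
    {"delta_pos": [0, 0, 0], "spin": 0}
  ],
  "jaw": 0.3
}}

```text
t: 7.5
ee_pos: [0.5971, 0.3707, 0.0363]
eef_rot: [-0.679, -0.197, 0.194, 0.68]
force: [0.1, -0.7, 7.6]
grip_width: 0.64
```

Request:
{"fn": "send_rows", "kwargs": {
  "deltas": [
    {"delta_pos": [0, -20, 0], "spin": 0},
    {"delta_pos": [0, -50, 0], "spin": 0},
    {"delta_pos": [0, -90, 0], "spin": 0},
    {"delta_pos": [0, -130, 0], "spin": 0},
    {"delta_pos": [0, -165, 0], "spin": 0}
  ]
}}

```text
t: 7.92
ee_pos: [0.5956, 0.3704, 0.2023]
eef_rot: [-0.679, -0.197, 0.195, 0.68]
force: [0.4, 0.5, -0.4]
grip_width: 0.643
```

Request:
{"fn": "send_rows", "kwargs": {
  "deltas": [
    {"delta_pos": [0, -40, 0], "spin": 0},
    {"delta_pos": [0, -80, 0], "spin": 0},
    {"delta_pos": [0, -120, 0], "spin": 0},
    {"delta_pos": [0, -160, 0], "spin": 0},
    {"delta_pos": [0, -180, 0], "spin": 0}
  ]
}}

```text
t: 8.33
ee_pos: [0.5956, 0.3703, 0.3858]
eef_rot: [-0.678, -0.199, 0.193, 0.68]
force: [-0.5, 0.1, 1.3]
grip_width: 0.642
```

Request:
{"fn": "send_rows", "kwargs": {
  "deltas": [
    {"delta_pos": [-22, 0, -26], "spin": 4},
    {"delta_pos": [-44, 0, -53], "spin": 8},
    {"delta_pos": [-66, 0, -80], "spin": 12},
    {"delta_pos": [-88, 0, -106], "spin": 16},
    {"delta_pos": [-110, 0, -132], "spin": 20}
  ]
}}

```text
t: 8.75
ee_pos: [0.5718, 0.1981, 0.3796]
eef_rot: [-0.703, -0.074, 0.073, 0.703]
force: [0.0, 0.6, 0.1]
grip_width: 0.646
```

Run:
```python
from h import *
print(tins(grab('top')),tins(grab('top')))
o=sensors.get_obs(); print(o['ee_pos'],o['t'],o['grip_width'])
plan([('over',st(-15,0,.38),-6),('dn',st(-15,0,.235),-6)])
```

```text
[(array([399., 287.]), np.int32(96), array([ 0.37 , -0.262]))] [(array([399., 286.]), np.int32(93), array([ 0.37 , -0.263]))]
[0.57269274 0.19231363 0.38089166] 8.85 0.6431705801370364
over d=[-51,1,-155] spin=17 rows>=3.9
dn d=[0,145,0] spin=0 rows>=3.5
```

Request:
{"fn": "send_rows", "kwargs": {
  "deltas": [
    {"delta_pos": [-13, 0, -38], "spin": 5},
    {"delta_pos": [-26, 0, -76], "spin": 10},
    {"delta_pos": [-38, 0, -114], "spin": 15},
    {"delta_pos": [-48, 1, -145], "spin": 17},
    {"delta_pos": [-51, 1, -155], "spin": 17}
  ]
}}

```text
t: 9.27
ee_pos: [0.5544, 0.0313, 0.3789]
eef_rot: [0.707, -0.032, 0.034, -0.705]
force: [-0.1, -0.7, 0.3]
grip_width: 0.641
```

Request:
{"fn": "send_rows", "kwargs": {
  "deltas": [
    {"delta_pos": [0, 0, 0], "spin": 0},
    {"delta_pos": [0, 0, 0], "spin": 0},
    {"delta_pos": [0, 20, 0], "spin": 0},
    {"delta_pos": [0, 40, 0], "spin": 0},
    {"delta_pos": [0, 40, 0], "spin": 0}
  ]
}}

```text
t: 9.68
ee_pos: [0.5539, 0.0403, 0.334]
eef_rot: [-0.706, 0.03, -0.026, 0.707]
force: [-0.5, -0.4, -0.9]
grip_width: 0.64
```

Run:
```python
from h import *
w=grab('wrist'); e=grab('scene')
cv2.imwrite('pics/m5.png',np.hstack([cv2.resize(e['img'][120:270,250:430],(400,330)),cv2.resize(w['img'],(400,330))]))
print(proj(w,st(-20,62,.258)),proj(w,[*st(-20,62,.258)[:2],.258]))
o=sensors.get_obs(); print(o['ee_pos'],o['t']); plan([('dn',st(-15,0,.235),-6)])
```

```text
[313.41382327 174.20013483] [313.41382327 174.20013483]
[0.55523101 0.03960693 0.33727709] 9.7833
dn d=[-1,102,-9] spin=1 rows>=2.5
```

View pics/m5.png

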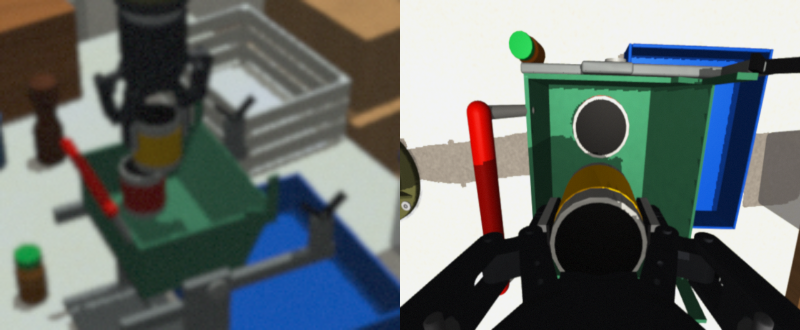

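Request:
{"fn": "send_rows", "kwargs": {
  "deltas": [
    {"delta_pos": [-1, 35, -9], "spin": 1},
    {"delta_pos": [-1, 65, -9], "spin": 1},
    {"delta_pos": [-1, 90, -9], "spin": 1},
    {"delta_pos": [-1, 102, -9], "spin": 1},
    {"delta_pos": [-1, 103, -9], "spin": 1}
  ]
}}

```text
t: 10.2
ee_pos: [0.553, 0.0299, 0.2328]
eef_rot: [0.706, -0.036, 0.034, -0.706]
force: [0.4, 0.4, -0.2]
grip_width: 0.645
```

Request:
{"fn": "send_rows", "kwargs": {
  "deltas": [
    {"delta_pos": [0, 2, 0], "spin": 0},
    {"delta_pos": [0, 2, 0], "spin": 0},
    {"delta_pos": [0, 2, 0], "spin": 0},
    {"delta_pos": [0, 2, 0], "spin": 0}
  ],
  "jaw": 0.85
}}

```text
t: 10.53
ee_pos: [0.5543, 0.0289, 0.2337]
eef_rot: [-0.706, 0.035, -0.037, 0.706]
force: [-0.2, -0.3, 0.5]
grip_width: 0.85
```

Request:
{"fn": "send_rows", "kwargs": {
  "deltas": [
    {"delta_pos": [0, -20, 0], "spin": 0},
    {"delta_pos": [0, -50, 0], "spin": 0},
    {"delta_pos": [0, -90, 0], "spin": 0},
    {"delta_pos": [0, -125, 0], "spin": 0},
    {"delta_pos": [0, -145, 0], "spin": 0}
  ]
}}

```text
t: 10.95
ee_pos: [0.5543, 0.0285, 0.3825]
eef_rot: [-0.706, 0.034, -0.038, 0.707]
force: [1.2, -0.5, 0.7]
grip_width: 0.851
```

Request:
{"fn": "send_rows", "kwargs": {
  "deltas": [
    {"delta_pos": [-15, 0, -35], "spin": 3},
    {"delta_pos": [-30, 0, -70], "spin": 6},
    {"delta_pos": [-50, 0, -105], "spin": 10},
    {"delta_pos": [-70, 0, -140], "spin": 14},
    {"delta_pos": [-85, 0, -170], "spin": 17}
  ],
  "jaw": 1
}}

```text
t: 11.37
ee_pos: [0.4497, -0.1341, 0.3784]
eef_rot: [0.693, -0.141, 0.142, -0.693]
force: [1.0, -1.0, -0.0]
grip_width: 1.0
```

Request:
{"fn": "send_rows", "kwargs": {
  "deltas": [
    {"delta_pos": [0, 0, 0], "spin": 0},
    {"delta_pos": [0, 0, 0], "spin": 0},
    {"delta_pos": [0, 0, 0], "spin": 0},
    {"delta_pos": [0, 0, 0], "spin": 0}
  ]
}}

```text
t: 11.7
ee_pos: [0.4525, -0.1304, 0.3774]
eef_rot: [-0.693, 0.139, -0.139, 0.693]
force: [0.0, -0.3, -0.1]
grip_width: 1.001
```

Run:
```python
from h import *
print(tins(grab('top','t6')))
o=sensors.get_obs(); print(o['ee_pos'],o['t'])
plan([('red2',[.37,-.262,.2],-35),('red2',[.37,-.262,.035],-35)])
```

```text
[(array([399., 287.]), np.int32(127), array([ 0.368, -0.263]))]
[ 0.45249632 -0.1304256   0.37724114] 11.75
red2 d=[-25,177,-153] spin=12 rows>=5.7
red2 d=[0,165,0] spin=0 rows>=4.0
```

Request:
{"fn": "send_rows", "kwargs": {
  "deltas": [
    {"delta_pos": [-4, 31, -27], "spin": -5},
    {"delta_pos": [-9, 62, -54], "spin": -10},
    {"delta_pos": [-13, 93, -80], "spin": -15},
    {"delta_pos": [-18, 124, -107], "spin": -20},
    {"delta_pos": [-22, 155, -134], "spin": -23}
  ]
}}

```text
t: 12.17
ee_pos: [0.3794, -0.2465, 0.2209]
eef_rot: [0.707, 0.004, -0.004, -0.707]
force: [0.4, -0.1, 0.1]
grip_width: 1.0
```

Request:
{"fn": "send_rows", "kwargs": {
  "deltas": [
    {"delta_pos": [0, 0, 0], "spin": 0},
    {"delta_pos": [0, 0, 0], "spin": 0},
    {"delta_pos": [0, 0, 0], "spin": 0}
  ]
}}

```text
t: 12.42
ee_pos: [0.3806, -0.2461, 0.2224]
eef_rot: [-0.707, -0.001, 0.001, 0.707]
force: [0.7, 0.5, 0.6]
grip_width: 0.998
```

Run:
```python
from h import *
d=grab('wrist'); o=sensors.get_obs(); print(o['ee_pos'],o['t'])
hsv=cv2.cvtColor(d['img'],cv2.COLOR_BGR2HSV); print(proj(d,[.369,-.262,.064]))
m=(hsv[:300,:,2]<50).astype(np.uint8); n,l,s,c=cv2.connectedComponentsWithStats(m)
for i in range(1,n):
    if s[i][4]>400: print(c[i],s[i],onz(d,*c[i],.064)[:2])
plan([('red2',[.369,-.262,.035],0),('red2',[.369,-.262,.38],0),('over',st(-15,-62,.38),-6)])
```

```text
[ 0.38102327 -0.24588233  0.22288527] 12.4667
[305.14078846 242.79885576]
[ 9.70457903 22.96750369] [  0   0  24  56 677] [ 0.14283213 -0.08654933]
[532.2330043   42.00700525] [  380     0   260   111 12562] [ 0.54574913 -0.09886302]
[307.34410049 242.73889637] [ 280  218   56   51 2229] [ 0.37099109 -0.26193507]
[366.90502793 287.89757914] [354 274  27  26 537] [ 0.4269185  -0.30613443]
red2 d=[-12,188,-16] spin=0 rows>=4.5
red2 d=[0,-345,0] spin=0 rows>=8.3
over d=[178,-0,231] spin=6 rows>=7.0
```

Request:
{"fn": "send_rows", "kwargs": {
  "deltas": [
    {"delta_pos": [-10, 38, -16], "spin": 0},
    {"delta_pos": [-10, 78, -16], "spin": 0},
    {"delta_pos": [-10, 118, -16], "spin": 0},
    {"delta_pos": [-10, 158, -16], "spin": 0},
    {"delta_pos": [-10, 187, -16], "spin": 0}
  ]
}}

```text
t: 12.88
ee_pos: [0.3711, -0.2615, 0.0336]
eef_rot: [0.707, 0.002, -0.002, -0.707]
force: [-0.4, 0.5, -0.6]
grip_width: 0.998
```

Request:
{"fn": "send_rows", "kwargs": {
  "deltas": [
    {"delta_pos": [0, 0, 0], "spin": 0},
    {"delta_pos": [0, 0, 0], "spin": 0},
    {"delta_pos": [0, 0, 0], "spin": 0},
    {"delta_pos": [0, 0, 0], "spin": 0},
    {"delta_pos": [0, 0, 0], "spin": 0}
  ],
  "jaw": 0.3
}}

```text
t: 13.3
ee_pos: [0.3709, -0.2632, 0.0372]
eef_rot: [0.708, 0.002, -0.0, -0.706]
force: [-0.8, -0.7, -0.4]
grip_width: 0.643
```

Request:
{"fn": "send_rows", "kwargs": {
  "deltas": [
    {"delta_pos": [0, -20, 0], "spin": 0},
    {"delta_pos": [0, -50, 0], "spin": 0},
    {"delta_pos": [0, -90, 0], "spin": 0},
    {"delta_pos": [0, -130, 0], "spin": 0},
    {"delta_pos": [0, -165, 0], "spin": 0}
  ]
}}

```text
t: 13.72
ee_pos: [0.3693, -0.2629, 0.204]
eef_rot: [0.708, 0.002, 0.0, -0.707]
force: [1.0, -0.1, -1.3]
grip_width: 0.644
```

Request:
{"fn": "send_rows", "kwargs": {
  "deltas": [
    {"delta_pos": [0, -40, 0], "spin": 0},
    {"delta_pos": [0, -80, 0], "spin": 0},
    {"delta_pos": [0, -120, 0], "spin": 0},
    {"delta_pos": [0, -160, 0], "spin": 0},
    {"delta_pos": [0, -180, 0], "spin": 0}
  ]
}}

```text
t: 14.13
ee_pos: [0.3693, -0.2633, 0.3865]
eef_rot: [0.708, 0.004, 0.002, -0.706]
force: [1.0, 0.1, -0.9]
grip_width: 0.646
```

Request:
{"fn": "send_rows", "kwargs": {
  "deltas": [
    {"delta_pos": [20, 0, 26], "spin": 1},
    {"delta_pos": [40, 0, 52], "spin": 2},
    {"delta_pos": [63, 0, 82], "spin": 3},
    {"delta_pos": [86, 0, 112], "spin": 4},
    {"delta_pos": [110, 0, 142], "spin": 6}
  ]
}}

```text
t: 14.55
ee_pos: [0.479, -0.119, 0.382]
eef_rot: [-0.706, 0.036, -0.037, 0.706]
force: [0.3, -0.8, -1.3]
grip_width: 0.645
```

Request:
{"fn": "send_rows", "kwargs": {
  "deltas": [
    {"delta_pos": [0, 0, 0], "spin": 0},
    {"delta_pos": [0, 0, 0], "spin": 0},
    {"delta_pos": [0, 0, 0], "spin": 0}
  ]
}}

```text
t: 14.8
ee_pos: [0.4783, -0.1209, 0.3811]
eef_rot: [0.706, -0.036, 0.036, -0.706]
force: [-0.7, -0.3, -1.3]
grip_width: 0.643
```

Run:
```python
from h import *
o=sensors.get_obs(); print(o['ee_pos'],o['t'],o['grip_width'])
print(tins(grab('top')))
plan([('over',st(-15,-62,.38),-6),('dn',st(-15,-62,.235),-6)])
```

```text
[ 0.47828386 -0.12091837  0.38111598] 14.8 0.642907531777027
[]
over d=[59,1,97] spin=0 rows>=2.7
dn d=[0,145,0] spin=0 rows>=3.5
```

Request:
{"fn": "send_rows", "kwargs": {
  "deltas": [
    {"delta_pos": [18, 0, 30], "spin": 0},
    {"delta_pos": [36, 0, 60], "spin": 0},
    {"delta_pos": [50, 1, 84], "spin": 0},
    {"delta_pos": [59, 1, 97], "spin": 0},
    {"delta_pos": [59, 1, 97], "spin": 0}
  ]
}}

```text
t: 15.27
ee_pos: [0.5487, -0.0277, 0.3789]
eef_rot: [-0.706, 0.035, -0.035, 0.707]
force: [-0.3, -0.4, -1.3]
grip_width: 0.644
```

Request:
{"fn": "send_rows", "kwargs": {
  "deltas": [
    {"delta_pos": [0, 0, 0], "spin": 0},
    {"delta_pos": [0, 0, 0], "spin": 0},
    {"delta_pos": [0, 20, 0], "spin": 0},
    {"delta_pos": [0, 45, 0], "spin": 0},
    {"delta_pos": [0, 45, 0], "spin": 0}
  ]
}}

```text
t: 15.68
ee_pos: [0.545, -0.0317, 0.331]
eef_rot: [0.706, -0.039, 0.035, -0.706]
force: [-0.6, 0.4, -2.3]
grip_width: 0.646
```

Run:
```python
from h import *
w=grab('wrist'); e=grab('scene')
cv2.imwrite('pics/m7.png',np.hstack([cv2.resize(e['img'][120:270,250:430],(400,330)),cv2.resize(w['img'],(400,330))]))
o=sensors.get_obs(); print(o['ee_pos'],o['t']); plan([('dn',st(-15,-62,.235),-6)])
```

```text
[ 0.54676944 -0.03129611  0.33470004] 15.7833
dn d=[-0,100,0] spin=0 rows>=2.4
```

View pics/m7.png

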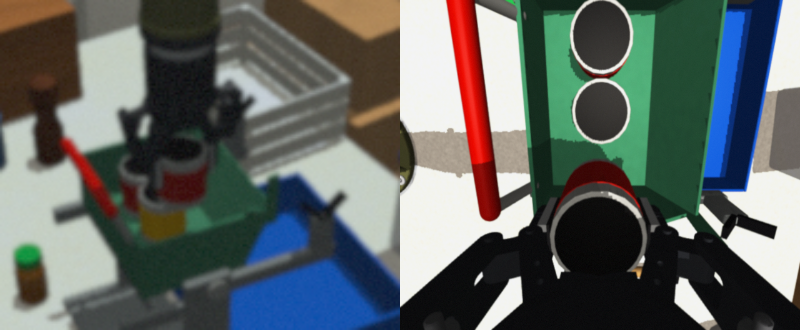

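Request:
{"fn": "send_rows", "kwargs": {
  "deltas": [
    {"delta_pos": [0, 35, 0], "spin": 0},
    {"delta_pos": [0, 65, 0], "spin": 0},
    {"delta_pos": [0, 90, 0], "spin": 0},
    {"delta_pos": [0, 100, 0], "spin": 0},
    {"delta_pos": [0, 101, 0], "spin": 0}
  ]
}}

```text
t: 16.2
ee_pos: [0.5471, -0.0304, 0.2327]
eef_rot: [0.706, -0.037, 0.036, -0.706]
force: [0.1, -0.2, -0.3]
grip_width: 0.645
```

Request:
{"fn": "send_rows", "kwargs": {
  "deltas": [
    {"delta_pos": [0, 1, 0], "spin": 0},
    {"delta_pos": [0, 1, 0], "spin": 0},
    {"delta_pos": [0, 1, 0], "spin": 0},
    {"delta_pos": [0, 1, 0], "spin": 0}
  ],
  "jaw": 0.85
}}

```text
t: 16.53
ee_pos: [0.5484, -0.03, 0.2337]
eef_rot: [-0.706, 0.035, -0.037, 0.706]
force: [-0.5, -0.3, 0.7]
grip_width: 0.85
```

Request:
{"fn": "send_rows", "kwargs": {
  "deltas": [
    {"delta_pos": [0, -20, 0], "spin": 0},
    {"delta_pos": [0, -50, 0], "spin": 0},
    {"delta_pos": [0, -90, 0], "spin": 0},
    {"delta_pos": [0, -125, 0], "spin": 0},
    {"delta_pos": [0, -145, 0], "spin": 0}
  ]
}}

```text
t: 16.95
ee_pos: [0.5484, -0.0303, 0.3824]
eef_rot: [-0.706, 0.034, -0.038, 0.706]
force: [0.6, -0.3, 0.5]
grip_width: 0.852
```

Request:
{"fn": "send_rows", "kwargs": {
  "deltas": [
    {"delta_pos": [-35, -10, 0], "spin": 0},
    {"delta_pos": [-75, -10, 0], "spin": 0},
    {"delta_pos": [-110, -10, 0], "spin": 0},
    {"delta_pos": [-145, -10, 0], "spin": 0},
    {"delta_pos": [-160, -10, 0], "spin": 0}
  ]
}}

```text
t: 17.37
ee_pos: [0.3847, -0.0138, 0.3883]
eef_rot: [-0.706, 0.036, -0.036, 0.707]
force: [0.3, 0.1, 0.9]
grip_width: 0.847
```

Request:
{"fn": "send_rows", "kwargs": {
  "deltas": [
    {"delta_pos": [0, 0, 0], "spin": 0},
    {"delta_pos": [0, 0, 0], "spin": 0},
    {"delta_pos": [0, 0, 0], "spin": 0}
  ]
}}

```text
t: 17.62
ee_pos: [0.3894, -0.0137, 0.3879]
eef_rot: [-0.706, 0.035, -0.037, 0.706]
force: [0.3, -0.6, -0.3]
grip_width: 0.847
```

Run:
```python
from h import *
w=grab('wrist'); e=grab('scene'); t=grab('top')
cv2.imwrite('pics/m8.png',np.hstack([cv2.resize(t['img'],(400,330)),cv2.resize(w['img'],(400,330))]))
def redc(d,name,y0,y1,x0,x1):
    hsv=cv2.cvtColor(d['img'],cv2.COLOR_BGR2HSV); m=((hsv[...,1]>170)&((hsv[...,0]<8)|(hsv[...,0]>172))&(hsv[...,2]>110)).astype(np.uint8)
    n,l,s,c=cv2.connectedComponentsWithStats(m[y0:y1,x0:x1])
    for i in range(1,n):
        if s[i][4]>60:
            ys,xs=np.nonzero(l==i); P=np.array([onz(d,x+x0,y+y0,.31)[:2] for x,y in zip(xs[::3],ys[::3])]).astype(np.float32)
            print(name,c[i]+[x0,y0],s[i][4],'centre',P.mean(0),cv2.fitLine(P,2,0,.01,.01).ravel().round(3),'rect',cv2.minAreaRect(P))
redc(w,'w',0,480,0,640); redc(t,'t',225,260,260,350); redc(e,'s',170,230,260,320)
o=sensors.get_obs(); print(o['ee_pos'],o['t'])
print(st(-105,0,.31))
```

```text
w [435.24113589 143.24851596] 6233 centre [0.46605995 0.04683061] [0.104 0.995 0.466 0.047] rect ((0.4653032124042511, 0.03923572599887848), (0.15494988858699799, 0.014577167108654976), 83.98482513427734)
t [286.2 244.4] 95 centre [0.46948034 0.08667915] [0.113 0.994 0.469 0.087] rect ((0.46938323974609375, 0.08698330074548721), (0.05562114343047142, 0.011499767191708088), 84.72207641601562)
s [293.70992366 205.16030534] 131 centre [0.46390054 0.01590131] [0.127 0.992 0.464 0.016] rect ((0.46453410387039185, 0.01658400520682335), (0.09530851244926453, 0.013564939610660076), 83.88483428955078)
[ 0.38935196 -0.01368257  0.38706143] 17.7667
[0.46359199 0.04013405 0.31      ]
```

View pics/m8.png

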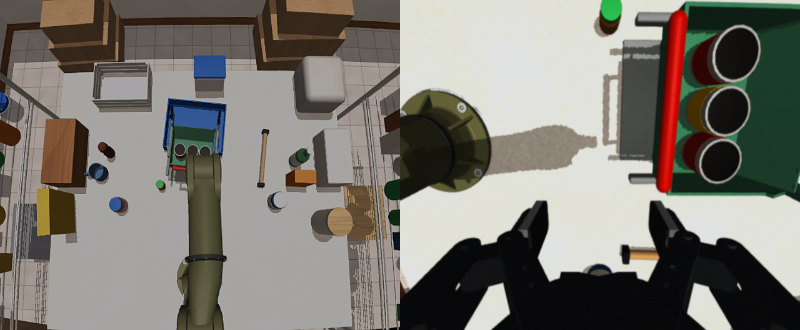

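All three tins stand upright in the skip, and the red bar is clear, centred at about (0.466, 0.039). Next I hook the bar.

```bash
sed -i 's/H=np.array(\[.568,.029/H=np.array([.570,.028/' h.py
python3 - <<'E'
from h import *
print(st(-105,0,.36))
plan([('ab',st(-105,0,.36),-6),('dn',st(-105,0,.306),-6)])
for k in range(0,23):
    f=np.radians(min(-41.2+5*k,64.7)); print(k,np.round([159.4*np.sin(f)+105,120-159.4*np.cos(f)],0),end=' ')
E
```

```text
[0.46559199 0.03913405 0.36      ]
ab d=[70,27,60] spin=0 rows>=2.3
dn d=[0,54,0] spin=0 rows>=1.3
0 [0. 0.] 1 [11. -9.] 2 [ 22. -16.] 3 [ 35. -23.] 4 [ 47. -29.] 5 [ 61. -33.] 6 [ 74. -36.] 7 [ 88. -38.] 8 [102. -39.] 9 [116. -39.] 10 [129. -38.] 11 [143. -35.] 12 [156. -31.] 13 [169. -26.] 14 [182. -20.] 15 [194. -12.] 16 [205.  -4.] 17 [215.   5.] 18 [225.  15.] 19 [234.  26.] 20 [241.  37.] 21 [248.  50.] 22 [249.  52.]
```

Request:
{"fn": "send_rows", "kwargs": {
  "deltas": [
    {"delta_pos": [25, 9, 20], "spin": 0},
    {"delta_pos": [50, 18, 42], "spin": 0},
    {"delta_pos": [65, 25, 56], "spin": 0},
    {"delta_pos": [70, 27, 60], "spin": 0},
    {"delta_pos": [70, 27, 60], "spin": 0}
  ],
  "jaw": 0.6
}}

```text
t: 18.18
ee_pos: [0.4653, 0.0399, 0.3586]
eef_rot: [0.707, -0.037, 0.034, -0.706]
force: [-0.6, -0.5, 0.8]
grip_width: 0.598
```

Request:
{"fn": "send_rows", "kwargs": {
  "deltas": [
    {"delta_pos": [0, 0, 0], "spin": 0},
    {"delta_pos": [0, 15, 0], "spin": 0},
    {"delta_pos": [0, 35, 0], "spin": 0},
    {"delta_pos": [0, 50, 0], "spin": 0},
    {"delta_pos": [0, 54, 0], "spin": 0}
  ]
}}

```text
t: 18.6
ee_pos: [0.4625, 0.0377, 0.305]
eef_rot: [0.706, -0.037, 0.036, -0.706]
force: [-0.4, -0.3, -0.7]
grip_width: 0.597
```

Request:
{"fn": "send_rows", "kwargs": {
  "deltas": [
    {"delta_pos": [0, 0, 0], "spin": 0},
    {"delta_pos": [0, 0, 0], "spin": 0},
    {"delta_pos": [0, 0, 0], "spin": 0},
    {"delta_pos": [0, 0, 0], "spin": 0},
    {"delta_pos": [0, 0, 0], "spin": 0}
  ],
  "jaw": 0.25
}}

```text
t: 19.02
ee_pos: [0.4645, 0.0389, 0.307]
eef_rot: [-0.706, 0.036, -0.036, 0.706]
force: [0.7, 0.3, -0.5]
grip_width: 0.248
```

Request:
{"fn": "send_rows", "kwargs": {
  "deltas": [
    {"delta_pos": [0, 0, 0], "spin": 0},
    {"delta_pos": [0, 0, 0], "spin": 0},
    {"delta_pos": [0, 0, 0], "spin": 0}
  ],
  "jaw": 0.1
}}

```text
t: 19.27
ee_pos: [0.465, 0.0389, 0.307]
eef_rot: [-0.706, 0.035, -0.037, 0.706]
force: [1.2, -1.2, 6.5]
grip_width: 0.165
```

Request:
{"fn": "send_rows", "kwargs": {
  "deltas": [
    {"delta_pos": [0, 0, 0], "spin": 0},
    {"delta_pos": [5, -4, 0], "spin": 0},
    {"delta_pos": [11, -9, 0], "spin": 0},
    {"delta_pos": [22, -16, 0], "spin": 0},
    {"delta_pos": [35, -23, 0], "spin": 0}
  ],
  "jaw": 0.21
}}

```text
t: 19.68
ee_pos: [0.4982, 0.0355, 0.3298]
eef_rot: [-0.706, 0.037, -0.035, 0.706]
force: [-3.4, 0.1, 2.6]
grip_width: 0.211
```

Request:
{"fn": "send_rows", "kwargs": {
  "deltas": [
    {"delta_pos": [12, -6, 0], "spin": 0},
    {"delta_pos": [26, -10, 0], "spin": 0},
    {"delta_pos": [39, -13, 0], "spin": 0},
    {"delta_pos": [53, -15, 0], "spin": 0},
    {"delta_pos": [67, -16, 0], "spin": 0}
  ]
}}

```text
t: 20.1
ee_pos: [0.5667, 0.0285, 0.3457]
eef_rot: [-0.706, 0.036, -0.036, 0.706]
force: [-0.9, -0.4, 1.3]
grip_width: 0.211
```

Request:
{"fn": "send_rows", "kwargs": {
  "deltas": [
    {"delta_pos": [14, 0, 0], "spin": 0},
    {"delta_pos": [27, 1, 0], "spin": 0},
    {"delta_pos": [41, 4, 0], "spin": 0},
    {"delta_pos": [54, 8, 0], "spin": 0},
    {"delta_pos": [67, 13, 0], "spin": 0}
  ]
}}

```text
t: 20.52
ee_pos: [0.6338, 0.0216, 0.3322]
eef_rot: [0.706, -0.036, 0.036, -0.706]
force: [-0.1, -0.2, -0.9]
grip_width: 0.211
```

Request:
{"fn": "send_rows", "kwargs": {
  "deltas": [
    {"delta_pos": [13, 6, 0], "spin": 0},
    {"delta_pos": [25, 14, 0], "spin": 0},
    {"delta_pos": [36, 22, 0], "spin": 0},
    {"delta_pos": [46, 31, 0], "spin": 0},
    {"delta_pos": [56, 41, 0], "spin": 0}
  ]
}}

```text
t: 20.93
ee_pos: [0.689, 0.0159, 0.2903]
eef_rot: [0.706, -0.036, 0.036, -0.706]
force: [1.3, 0.3, 0.3]
grip_width: 0.209
```

Request:
{"fn": "send_rows", "kwargs": {
  "deltas": [
    {"delta_pos": [9, 11, 0], "spin": 0},
    {"delta_pos": [16, 22, 0], "spin": 0},
    {"delta_pos": [20, 29, 0], "spin": 0},
    {"delta_pos": [23, 35, 0], "spin": 0},
    {"delta_pos": [24, 37, 0], "spin": 0}
  ]
}}

```text
t: 21.35
ee_pos: [0.712, 0.0136, 0.253]
eef_rot: [0.706, -0.036, 0.036, -0.706]
force: [-0.5, -0.6, -0.2]
grip_width: 0.212
```

Run:
```python
from h import *
w=grab('wrist'); e=grab('scene'); t=grab('top')
cv2.imwrite('pics/m9.png',np.vstack([np.hstack([cv2.resize(e['img'][120:310,240:450],(420,300)),cv2.resize(w['img'],(380,300))]),np.hstack([cv2.resize(t['img'][120:300,230:390],(420,300)),np.zeros((300,380,3),np.uint8)])]))
o=sensors.get_obs(); print(o['ee_pos'],o['t'],o['force']); print(st(144,0,.253))
```

```text
[0.71158144 0.01368749 0.25433501] 21.5 [ 2.21654586  0.21278497 -1.32519329]
[0.71318813 0.01273044 0.253     ]
```

View pics/m9.png

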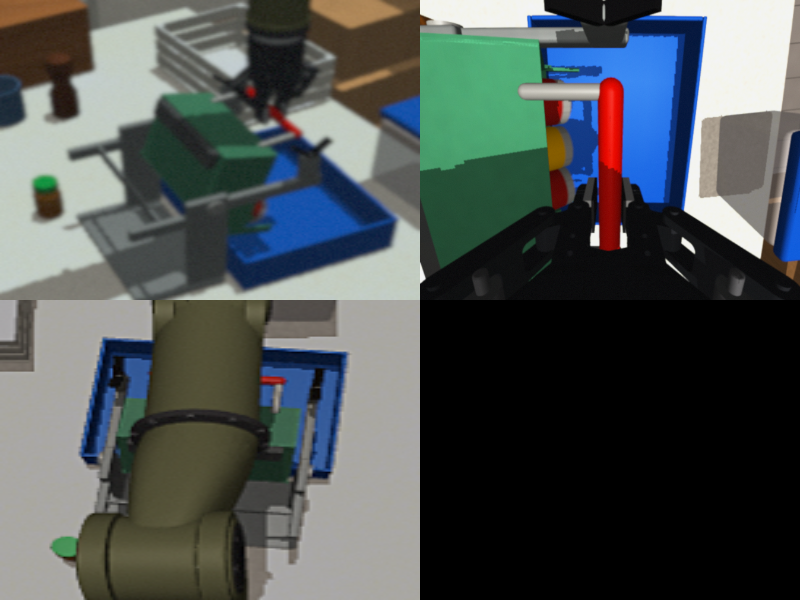

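Request:
{"fn": "send_rows", "kwargs": {
  "deltas": [
    {"delta_pos": [0, 0, 0], "spin": 0},
    {"delta_pos": [0, 0, 0], "spin": 0},
    {"delta_pos": [0, 0, 0], "spin": 0},
    {"delta_pos": [0, 0, 0], "spin": 0},
    {"delta_pos": [0, 0, 0], "spin": 0}
  ]
}}

```text
t: 21.92
ee_pos: [0.7118, 0.0137, 0.2545]
eef_rot: [-0.706, 0.036, -0.036, 0.706]
force: [1.8, -0.1, -1.2]
grip_width: 0.209
```

Request:
{"fn": "send_rows", "kwargs": {
  "deltas": [
    {"delta_pos": [0, 0, 0], "spin": 0},
    {"delta_pos": [0, 0, 0], "spin": 0},
    {"delta_pos": [0, 0, 0], "spin": 0},
    {"delta_pos": [0, 0, 0], "spin": 0},
    {"delta_pos": [0, 0, 0], "spin": 0}
  ]
}}

```text
t: 22.33
ee_pos: [0.7119, 0.0137, 0.2542]
eef_rot: [-0.706, 0.036, -0.036, 0.706]
force: [2.2, -0.8, -0.7]
grip_width: 0.212
```

Request:
{"fn": "send_rows", "kwargs": {
  "deltas": [
    {"delta_pos": [-2, -5, 0], "spin": 0},
    {"delta_pos": [-5, -10, 0], "spin": 0},
    {"delta_pos": [-11, -19, 0], "spin": 0},
    {"delta_pos": [-17, -29, 0], "spin": 0},
    {"delta_pos": [-24, -37, 0], "spin": 0}
  ]
}}

```text
t: 22.75
ee_pos: [0.6882, 0.0161, 0.293]
eef_rot: [-0.706, 0.035, -0.037, 0.706]
force: [4.7, 0.9, 1.4]
grip_width: 0.212
```

Run:
```python
from h import *
w=grab('wrist'); e=grab('scene')
cv2.imwrite('pics/m10.png',np.hstack([cv2.resize(e['img'][150:310,270:450],(400,400)),cv2.resize(w['img'][:330],(400,400))]))
o=sensors.get_obs(); print(o['ee_pos'],o['t'],o['force'])
```

```text
[0.68787214 0.01618183 0.29423032] 22.85 [4.84238231 0.1671124  1.83689824]
```

View pics/m10.png

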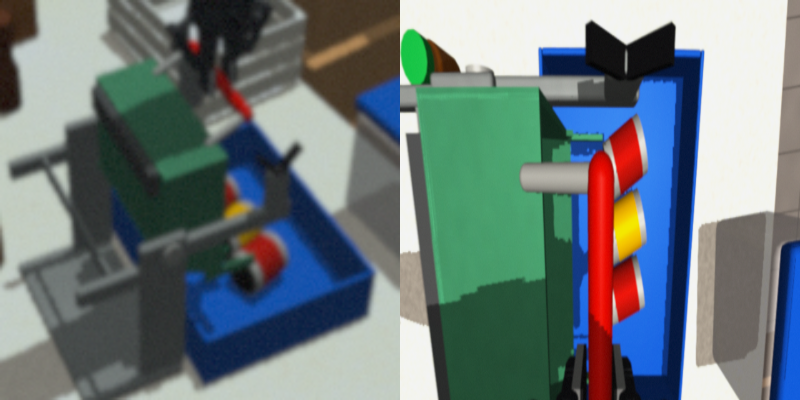

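The tins have dropped into the crate, so I continue easing the skip back.

Request:
{"fn": "send_rows", "kwargs": {
  "deltas": [
    {"delta_pos": [-8, -8, 0], "spin": 0},
    {"delta_pos": [-16, -16, 0], "spin": 0},
    {"delta_pos": [-24, -23, 0], "spin": 0},
    {"delta_pos": [-34, -29, 0], "spin": 0},
    {"delta_pos": [-43, -35, 0], "spin": 0}
  ]
}}

```text
t: 23.27
ee_pos: [0.645, 0.0203, 0.3271]
eef_rot: [0.706, -0.036, 0.036, -0.706]
force: [2.4, -0.0, 1.5]
grip_width: 0.207
```

Request:
{"fn": "send_rows", "kwargs": {
  "deltas": [
    {"delta_pos": [-10, -5, 0], "spin": 0},
    {"delta_pos": [-21, -9, 0], "spin": 0},
    {"delta_pos": [-31, -13, 0], "spin": 0},
    {"delta_pos": [-42, -16, 0], "spin": 0},
    {"delta_pos": [-53, -18, 0], "spin": 0}
  ]
}}

```text
t: 23.68
ee_pos: [0.5909, 0.026, 0.3442]
eef_rot: [0.706, -0.036, 0.035, -0.706]
force: [0.9, -0.0, 1.0]
grip_width: 0.21
```

Request:
{"fn": "send_rows", "kwargs": {
  "deltas": [
    {"delta_pos": [-11, -1, 0], "spin": 0},
    {"delta_pos": [-22, -1, 0], "spin": 0},
    {"delta_pos": [-33, -1, 0], "spin": 0},
    {"delta_pos": [-44, 0, 0], "spin": 0},
    {"delta_pos": [-55, 2, 0], "spin": 0}
  ]
}}

```text
t: 24.1
ee_pos: [0.5358, 0.0316, 0.3419]
eef_rot: [0.706, -0.037, 0.035, -0.706]
force: [-0.2, 0.1, 0.8]
grip_width: 0.203
```

Request:
{"fn": "send_rows", "kwargs": {
  "deltas": [
    {"delta_pos": [-10, 3, 0], "spin": 0},
    {"delta_pos": [-20, 5, 0], "spin": 0},
    {"delta_pos": [-29, 9, 0], "spin": 0},
    {"delta_pos": [-37, 12, 0], "spin": 0},
    {"delta_pos": [-44, 16, 0], "spin": 0}
  ]
}}

```text
t: 24.52
ee_pos: [0.4922, 0.036, 0.3258]
eef_rot: [0.706, -0.037, 0.035, -0.706]
force: [-0.9, 0.3, 0.6]
grip_width: 0.21
```

Request:
{"fn": "send_rows", "kwargs": {
  "deltas": [
    {"delta_pos": [-6, 3, 0], "spin": 0},
    {"delta_pos": [-11, 6, 0], "spin": 0},
    {"delta_pos": [-15, 9, 0], "spin": 0},
    {"delta_pos": [-18, 12, 0], "spin": 0},
    {"delta_pos": [-21, 14, 0], "spin": 0}
  ]
}}

```text
t: 24.93
ee_pos: [0.4726, 0.0381, 0.3119]
eef_rot: [0.706, -0.036, 0.036, -0.706]
force: [-1.8, 0.7, 0.1]
grip_width: 0.209
```

Request:
{"fn": "send_rows", "kwargs": {
  "deltas": [
    {"delta_pos": [-2, 1, 0], "spin": 0},
    {"delta_pos": [-4, 3, 0], "spin": 0},
    {"delta_pos": [-6, 4, 0], "spin": 0},
    {"delta_pos": [-8, 6, 0], "spin": 0},
    {"delta_pos": [-9, 6, 0], "spin": 0}
  ]
}}

```text
t: 25.35
ee_pos: [0.4644, 0.0389, 0.306]
eef_rot: [0.706, -0.036, 0.036, -0.706]
force: [-0.3, -0.2, -0.3]
grip_width: 0.206
```

Request:
{"fn": "send_rows", "kwargs": {
  "deltas": [
    {"delta_pos": [-1, 0, 0], "spin": 0},
    {"delta_pos": [-2, 1, 0], "spin": 0},
    {"delta_pos": [-2, 1, 0], "spin": 0},
    {"delta_pos": [-2, 1, 0], "spin": 0},
    {"delta_pos": [-2, 1, 0], "spin": 0}
  ]
}}

```text
t: 25.77
ee_pos: [0.4638, 0.039, 0.306]
eef_rot: [-0.706, 0.035, -0.037, 0.706]
force: [5.6, -1.1, 1.6]
grip_width: 0.214
```

Run:
```python
from h import *
o=sensors.get_obs(); print(o['ee_pos'],o['t'],o['force'],st(-105,0,.306))
```

```text
[0.4638481  0.03898043 0.30603146] 25.7667 [ 5.62083938 -1.12300425  1.58985637] [0.46559199 0.03913405 0.306     ]
```

Request:
{"fn": "send_rows", "kwargs": {
  "deltas": [
    {"delta_pos": [1, 0, 0], "spin": 0},
    {"delta_pos": [1, 0, 0], "spin": 0},
    {"delta_pos": [1, 0, 0], "spin": 0},
    {"delta_pos": [1, -10, 0], "spin": 0},
    {"delta_pos": [1, -25, 0], "spin": 0}
  ],
  "jaw": 0.45
}}

```text
t: 26.18
ee_pos: [0.462, 0.0391, 0.3292]
eef_rot: [0.706, -0.037, 0.035, -0.706]
force: [0.2, -0.0, 0.8]
grip_width: 0.446
```

Request:
{"fn": "send_rows", "kwargs": {
  "deltas": [
    {"delta_pos": [0, -25, 0], "spin": 0},
    {"delta_pos": [0, -50, 0], "spin": 0},
    {"delta_pos": [0, -65, 0], "spin": 0},
    {"delta_pos": [0, -70, -20], "spin": 4},
    {"delta_pos": [0, -70, -50], "spin": 11}
  ]
}}

```text
t: 26.6
ee_pos: [0.4585, -0.0088, 0.4012]
eef_rot: [-0.699, 0.102, -0.103, 0.7]
force: [0.1, -0.6, -1.0]
grip_width: 0.449
```

Run:
```python
from h import *
o=sensors.get_obs(); print(o['ee_pos'],o['t'])
plan([('rod',[.5645,-.348,.30],-98)])
```

```text
[ 0.45854163 -0.00881972  0.40120651] 26.6
rod d=[199,101,-294] spin=81 rows>=11.4
```

Request:
{"fn": "send_rows", "kwargs": {
  "deltas": [
    {"delta_pos": [20, 0, -30], "spin": 7},
    {"delta_pos": [40, 0, -60], "spin": 14},
    {"delta_pos": [62, 5, -92], "spin": 21},
    {"delta_pos": [84, 15, -124], "spin": 28},
    {"delta_pos": [100, 30, -148], "spin": 35}
  ]
}}

```text
t: 27.02
ee_pos: [0.5109, -0.1852, 0.3705]
eef_rot: [0.635, -0.311, 0.313, -0.634]
force: [1.4, 0.1, 0.5]
grip_width: 0.448
```

Run:
```python
from h import *
o=sensors.get_obs(); print(o['ee_pos'],o['t'])
plan([('rod',[.5645,-.348,.26],-98)])
```

```text
[ 0.51086931 -0.1852431   0.37046872] 27.0167
rod d=[162,110,-57] spin=46 rows>=6.4
```

Request:
{"fn": "send_rows", "kwargs": {
  "deltas": [
    {"delta_pos": [30, 20, -10], "spin": 7},
    {"delta_pos": [60, 40, -20], "spin": 14},
    {"delta_pos": [90, 60, -30], "spin": 21},
    {"delta_pos": [120, 80, -42], "spin": 28},
    {"delta_pos": [145, 100, -51], "spin": 35}
  ]
}}

```text
t: 27.43
ee_pos: [0.5597, -0.3295, 0.2685]
eef_rot: [0.512, -0.488, 0.488, -0.511]
force: [-0.4, 0.4, 0.7]
grip_width: 0.45
```

Request:
{"fn": "send_rows", "kwargs": {
  "deltas": [
    {"delta_pos": [0, 0, 0], "spin": 6},
    {"delta_pos": [0, 0, 0], "spin": 11},
    {"delta_pos": [0, 0, 0], "spin": 11},
    {"delta_pos": [0, 0, 0], "spin": 11}
  ]
}}

```text
t: 27.77
ee_pos: [0.56, -0.3269, 0.2696]
eef_rot: [-0.465, 0.533, -0.532, 0.465]
force: [-0.4, 0.5, -1.1]
grip_width: 0.449
```

Run:
```python
from h import *
o=sensors.get_obs(); print(o['ee_pos'],o['t'])
d=grab('wrist'); t=grab('top'); e=grab('scene')
cv2.imwrite('pics/m11.png',np.vstack([np.hstack([cv2.resize(t['img'][130:290,240:440],(400,300)),cv2.resize(d['img'],(400,300))]),np.hstack([cv2.resize(e['img'][150:310,270:450],(400,300)),np.zeros((300,400,3),np.uint8)])]))
for D,z,n in((d,.018,'w'),(t,.018,'t')):
    hsv=cv2.cvtColor(D['img'],cv2.COLOR_BGR2HSV); m=((hsv[...,0]>8)&(hsv[...,0]<22)&(hsv[...,1]>70)&(hsv[...,2]>110)).astype(np.uint8)
    k,l,s,c=cv2.connectedComponentsWithStats(m)
    for i in range(1,k):
        if s[i][4]>(1500 if n=='w' else 120) and (n=='w' or 400<c[i][0]<440):
            ys,xs=np.nonzero(l==i); P=np.array([onz(D,x,y,z)[:2] for x,y in zip(xs[::5],ys[::5])]).astype(np.float32)
            print(n,c[i],s[i],P.mean(0),cv2.fitLine(P,2,0,.01,.01).ravel(),cv2.minAreaRect(P))
```

```text
[ 0.5599818  -0.32688958  0.26964665] 27.7667
w [338.58848544 151.70395813] [ 328   77   24  153 3057] [ 0.61686444 -0.36063513] [ 0.9901008  -0.14035828  0.6168642  -0.36063528] ((0.6121965646743774, -0.35978296399116516), (0.022488247603178024, 0.1641446202993393), 81.70621490478516)
w [573.65825716 329.85935405] [ 507  294  133   73 8205] [ 0.3529359 -0.6414846] [ 0.09268013  0.99569595  0.35293588 -0.6414848 ] ((0.35161447525024414, -0.6428508162498474), (0.17499218881130219, 0.09658078104257584), 86.7856216430664)
t [439.13352273  38.51420455] [433  20  21  38 352] [ 1.3016853  -0.46154797] [ 0.99648166  0.08381101  1.3016855  -0.46154785] ((1.3025386333465576, -0.47460243105888367), (0.16139116883277893, 0.05682438239455223), 2.6957404613494873)
t [421.41899441  72.27374302] [417  55  11  35 179] [ 1.1600589  -0.38811627] [ 0.9941862   0.10767434  1.1600586  -0.38811627] ((1.1604264974594116, -0.3875746726989746), (0.14052130281925201, 0.018673555925488472), 3.943972110748291)
```

View pics/m11.png

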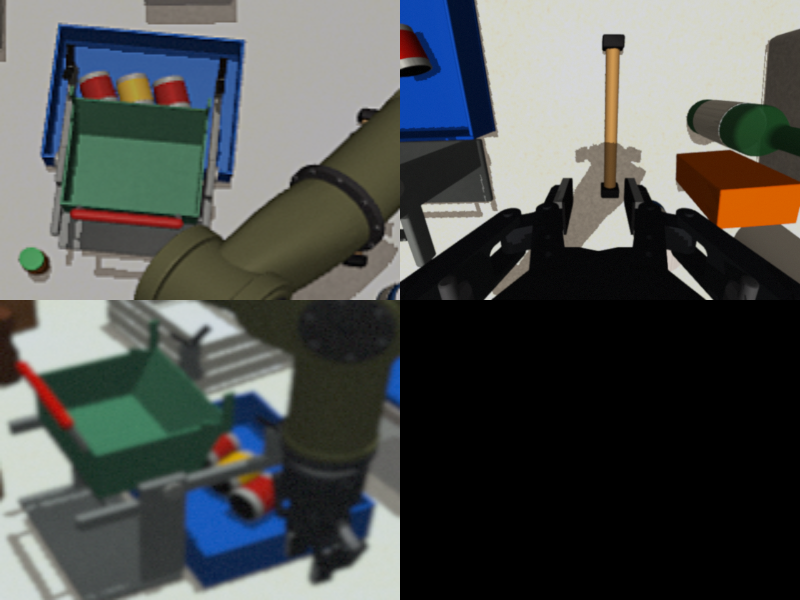

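Run:
```python
from h import *
d=grab('wrist'); g=d['img'].max(2)
P=[]
for (x0,x1,y0,y1) in((320,365,40,90),(312,355,285,325)):
    m=(g[y0:y1,x0:x1]<70).astype(np.uint8); k,l,s,c=cv2.connectedComponentsWithStats(m)
    i=1+np.argmax(s[1:,4]); b=s[i]; print(c[i]+[x0,y0],b)
    # near & far edges at the top face z=.036; far edge top face, near edge bottom at z=0
    u=c[i][0]+x0
    far=onz(d,u,b[1]+y0,.036)[:2]; near=onz(d,u,b[1]+b[3]+y0,.036)[:2]; near0=onz(d,u,b[1]+b[3]+y0,.0)[:2]
    print(far,near,near0); P+=[far,near]
A,B=P[0],P[3]; 
print('mid of outer/far..',(P[0]+P[3])/2,(np.array(P).mean(0)),'len',np.linalg.norm(P[0]-P[3]),'ang',np.degrees(np.arctan2(*(P[0]-P[3])[::-1])))
```

```text
[341.30809399  67.95300261] [  5  17  34  26 766]
[ 0.70932301 -0.37250006] [ 0.68587138 -0.36981118] [ 0.69137747 -0.37302067]
[335.56428571 306.32857143] [ 10   7  29  25 560]
[ 0.4592859  -0.33712335] [ 0.42607029 -0.33320222] [ 0.4057733  -0.33277576]
mid of outer/far.. [ 0.56769665 -0.35285114] [ 0.57013764 -0.3531592 ] len 0.2859657815085686 ang -7.898666723356813
```

Run:
```python
from h import *
print(sensors.get_obs()['ee_pos'])
r=[.566,-.3526]
plan([('a',[*r,.10],-98),('b',[*r,.019],-98),('up',[*r,.42],-98),('over',st(140,0,.42),-6.1)])
```

```text
[ 0.56041979 -0.32657384  0.27065257]
a d=[25,171,9] spin=0 rows>=4.1
b d=[-0,81,0] spin=0 rows>=1.9
up d=[-0,-401,0] spin=0 rows>=9.6
over d=[-382,-0,91] spin=-92 rows>=12.8
```

Request:
{"fn": "send_rows", "kwargs": {
  "deltas": [
    {"delta_pos": [10, 35, 4], "spin": 0},
    {"delta_pos": [20, 75, 8], "spin": 0},
    {"delta_pos": [25, 115, 9], "spin": 0},
    {"delta_pos": [25, 150, 9], "spin": 0},
    {"delta_pos": [25, 171, 9], "spin": 0}
  ],
  "jaw": 0.7
}}

```text
t: 28.38
ee_pos: [0.5646, -0.3517, 0.0955]
eef_rot: [-0.465, 0.534, -0.531, 0.465]
force: [0.1, -0.1, -0.8]
grip_width: 0.697
```

Request:
{"fn": "send_rows", "kwargs": {
  "deltas": [
    {"delta_pos": [0, 20, 0], "spin": 0},
    {"delta_pos": [0, 45, 0], "spin": 0},
    {"delta_pos": [0, 65, 0], "spin": 0},
    {"delta_pos": [0, 76, 0], "spin": 0},
    {"delta_pos": [0, 81, 0], "spin": 0}
  ]
}}

```text
t: 28.8
ee_pos: [0.5654, -0.3521, 0.0167]
eef_rot: [-0.465, 0.534, -0.532, 0.465]
force: [-0.2, -0.2, 0.5]
grip_width: 0.698
```

Request:
{"fn": "send_rows", "kwargs": {
  "deltas": [
    {"delta_pos": [0, 0, 0], "spin": 0},
    {"delta_pos": [0, 0, 0], "spin": 0},
    {"delta_pos": [0, 0, 0], "spin": 0},
    {"delta_pos": [0, 0, 0], "spin": 0},
    {"delta_pos": [0, 0, 0], "spin": 0}
  ],
  "jaw": 0.1
}}

```text
t: 29.22
ee_pos: [0.5667, -0.3535, 0.02]
eef_rot: [0.464, -0.532, 0.534, -0.465]
force: [-0.4, -0.0, 6.8]
grip_width: 0.258
```

Request:
{"fn": "send_rows", "kwargs": {
  "deltas": [
    {"delta_pos": [0, 0, 0], "spin": 0},
    {"delta_pos": [0, -10, 0], "spin": 0},
    {"delta_pos": [0, -30, 0], "spin": 0},
    {"delta_pos": [0, -60, 0], "spin": 0},
    {"delta_pos": [0, -95, 0], "spin": 0}
  ]
}}

```text
t: 29.63
ee_pos: [0.5649, -0.352, 0.1133]
eef_rot: [-0.465, 0.534, -0.532, 0.464]
force: [0.9, 0.9, -2.3]
grip_width: 0.255
```

Request:
{"fn": "send_rows", "kwargs": {
  "deltas": [
    {"delta_pos": [0, -35, 0], "spin": 0},
    {"delta_pos": [0, -70, 0], "spin": 0},
    {"delta_pos": [0, -105, 0], "spin": 0},
    {"delta_pos": [0, -140, 0], "spin": 0},
    {"delta_pos": [0, -170, 0], "spin": 0}
  ]
}}

```text
t: 30.05
ee_pos: [0.5655, -0.3529, 0.2868]
eef_rot: [0.464, -0.532, 0.534, -0.465]
force: [0.9, -1.0, -1.7]
grip_width: 0.258
```

Request:
{"fn": "send_rows", "kwargs": {
  "deltas": [
    {"delta_pos": [0, -35, 0], "spin": 0},
    {"delta_pos": [0, -70, 0], "spin": 0},
    {"delta_pos": [0, -105, 0], "spin": 0},
    {"delta_pos": [0, -130, 0], "spin": 0},
    {"delta_pos": [0, -136, 0], "spin": 0}
  ]
}}

```text
t: 30.47
ee_pos: [0.5655, -0.3538, 0.4253]
eef_rot: [0.464, -0.53, 0.536, -0.465]
force: [-0.4, 0.3, -1.3]
grip_width: 0.258
```

Run:
```python
from h import *
o=sensors.get_obs(); print(o['ee_pos'],o['t'],o['force'],o['ft_torque'],o['qpos'].round(2))
plan([('over',st(140,0,.42),-6.1)])
```

```text
[ 0.56551126 -0.35376853  0.42526294] 30.4667 [-0.37488041  0.34533684 -1.32026933] [-0.02371638  0.00341064 -0.02324129] [ 0.23  0.57  0.66  1.01 -0.34  1.65 -0.94]
over d=[-383,5,92] spin=-92 rows>=12.8
```

Request:
{"fn": "send_rows", "kwargs": {
  "deltas": [
    {"delta_pos": [-25, 0, 6], "spin": -6},
    {"delta_pos": [-51, 0, 12], "spin": -12},
    {"delta_pos": [-78, 0, 19], "spin": -19},
    {"delta_pos": [-105, 0, 25], "spin": -25},
    {"delta_pos": [-132, 0, 32], "spin": -32}
  ]
}}

```text
t: 30.88
ee_pos: [0.6153, -0.2251, 0.4189]
eef_rot: [0.595, -0.383, 0.383, -0.594]
force: [0.8, 0.2, -1.6]
grip_width: 0.255
```

Run:
```python
from h import *
plan([('over',st(140,0,.42),-6.1)])
```

```text
over d=[-178,-1,184] spin=-59 rows>=8.3
```

Request:
{"fn": "send_rows", "kwargs": {
  "deltas": [
    {"delta_pos": [-20, 0, 20], "spin": -7},
    {"delta_pos": [-40, 0, 41], "spin": -13},
    {"delta_pos": [-60, 0, 62], "spin": -20},
    {"delta_pos": [-80, 0, 83], "spin": -27},
    {"delta_pos": [-100, 0, 103], "spin": -33}
  ]
}}

```text
t: 31.3
ee_pos: [0.6685, -0.0915, 0.4188]
eef_rot: [0.679, -0.198, 0.197, -0.679]
force: [0.6, 1.1, -2.0]
grip_width: 0.252
```

Run:
```python
from h import *
plan([('over',st(140,0,.42),-6.1)])
```

```text
over d=[-22,-1,110] spin=-26 rows>=3.7
```

Request:
{"fn": "send_rows", "kwargs": {
  "deltas": [
    {"delta_pos": [-5, 0, 26], "spin": -7},
    {"delta_pos": [-11, 0, 54], "spin": -14},
    {"delta_pos": [-16, 0, 80], "spin": -20},
    {"delta_pos": [-20, 0, 100], "spin": -26},
    {"delta_pos": [-21, 0, 106], "spin": -26}
  ]
}}

```text
t: 31.72
ee_pos: [0.7089, 0.0121, 0.4178]
eef_rot: [-0.705, 0.039, -0.038, 0.707]
force: [-0.1, -0.0, -1.8]
grip_width: 0.258
```

Request:
{"fn": "send_rows", "kwargs": {
  "deltas": [
    {"delta_pos": [0, 10, 0], "spin": 0},
    {"delta_pos": [0, 25, 0], "spin": 0},
    {"delta_pos": [0, 35, 0], "spin": 0},
    {"delta_pos": [0, 35, 0], "spin": 0},
    {"delta_pos": [0, 35, 0], "spin": 0}
  ]
}}

```text
t: 32.13
ee_pos: [0.7079, 0.0067, 0.3838]
eef_rot: [0.706, -0.044, 0.042, -0.706]
force: [0.3, -0.1, -0.8]
grip_width: 0.263
```

Run:
```python
from h import *
w=grab('wrist'); t=grab('top'); e=grab('scene')
o=sensors.get_obs(); print(o['ee_pos'],o['t'])
plan([('over',st(140,0,.33),-6.1)])
cv2.imwrite('pics/m12.png',np.hstack([cv2.resize(w['img'][:400],None,fx=.9,fy=.9),cv2.resize(t['img'][140:200,255:375][:, :],None,fx=1.83,fy=1.83)[:1] if False else np.zeros((360,1,3),np.uint8)]))
for n,p in [('cr',st(140,0,.265)),('nL',st(140,113,.265)),('nR',st(140,-113,.265)),('nLtop+',st(148,113,.273)),('nLtop-',st(132,113,.273))]: print(n,'w',proj(w,p).round(0),'s',proj(e,p).round(0),'t',proj(t,p).round(0))
cv2.imwrite('pics/e12.png',e['img']); cv2.imwrite('pics/t12.png',t['img'])
```

```text
[0.70862255 0.00698037 0.38526955] 32.2833
over d=[-0,55,6] spin=-1 rows>=1.3
cr w [319. 229.] s [374. 189.] t [313. 166.]
nL w [317.  67.] s [356. 168.] t [274. 163.]
nR w [321. 356.] s [396. 212.] t [351. 170.]
nLtop+ w [329.  65.] s [358. 165.] t [274. 159.]
nLtop- w [304.  65.] s [353. 166.] t [274. 164.]
```

View pics/m12.png

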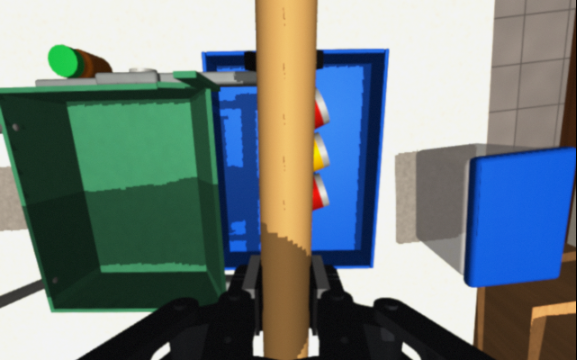

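Request:
{"fn": "send_rows", "kwargs": {
  "deltas": [
    {"delta_pos": [0, 15, 2], "spin": 0},
    {"delta_pos": [0, 35, 4], "spin": -1},
    {"delta_pos": [0, 55, 6], "spin": -1},
    {"delta_pos": [0, 70, 6], "spin": -1},
    {"delta_pos": [0, 75, 6], "spin": -1}
  ]
}}

```text
t: 32.7
ee_pos: [0.7085, 0.0135, 0.3072]
eef_rot: [0.706, -0.037, 0.035, -0.706]
force: [-0.9, 1.2, -2.4]
grip_width: 0.258
```

Request:
{"fn": "send_rows", "kwargs": {
  "deltas": [
    {"delta_pos": [0, 0, 0], "spin": 0},
    {"delta_pos": [0, 0, 0], "spin": 0},
    {"delta_pos": [0, 0, 0], "spin": 0},
    {"delta_pos": [0, 0, 0], "spin": 0}
  ]
}}

```text
t: 33.03
ee_pos: [0.7097, 0.0131, 0.3108]
eef_rot: [0.706, -0.035, 0.037, -0.706]
force: [-0.2, -0.6, -1.4]
grip_width: 0.258
```

Run:
```python
from h import *
o=sensors.get_obs(); print(o['ee_pos'],o['t'])
plan([('over',st(140,0,.30),-6.1)])
w=grab('wrist');t=grab('top'); e=grab('scene')
za=o['ee_pos'][2]-.001
out=[]
for D,(x0,y0,x1,y1) in((t,(250,140,380,200)),(e,(320,130,440,230))):
    I=cv2.resize(D['img'][y0:y1,x0:x1],None,fx=6.,fy=6.,interpolation=3)
    for y in(-145,-125,125,145):
        p=proj(D,st(140,y,za)); cv2.circle(I,tuple(int(v) for v in (p-[x0,y0]+.5)*6),3,(255,0,255),-1)
    out.append(I)
h=np.zeros((600,780,3),np.uint8); a,b=out
b=cv2.resize(b,(280,233)); h[:360,:780]=a; h[365:598,:280]=b; b2=cv2.resize(w['img'],(310,233)); h[365:598,300:610]=b2
cv2.imwrite('pics/m13.png',h)
```

```text
[0.70974966 0.01310656 0.31077264] 33.0333
over d=[-1,11,-0] spin=0 rows>=0.3
```

View pics/m13.png

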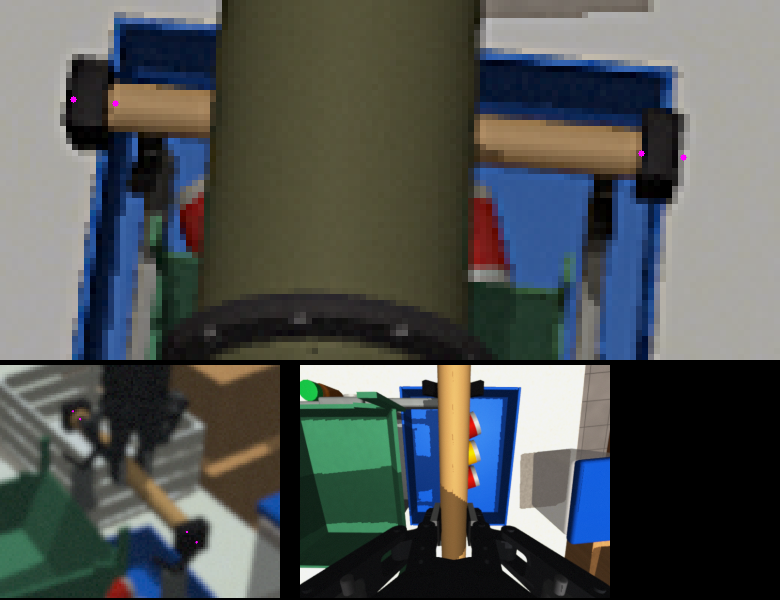

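Request:
{"fn": "send_rows", "kwargs": {
  "deltas": [
    {"delta_pos": [-1, 8, -1], "spin": 0},
    {"delta_pos": [-1, 17, -1], "spin": 0},
    {"delta_pos": [-1, 26, -1], "spin": 0},
    {"delta_pos": [-1, 34, -1], "spin": 0},
    {"delta_pos": [-1, 38, -1], "spin": 0}
  ]
}}

```text
t: 33.6
ee_pos: [0.7074, 0.0126, 0.269]
eef_rot: [0.706, -0.037, 0.035, -0.706]
force: [0.4, -0.1, -1.6]
grip_width: 0.26
```

Request:
{"fn": "send_rows", "kwargs": {
  "deltas": [
    {"delta_pos": [0, 0, 0], "spin": 0},
    {"delta_pos": [0, 1, 0], "spin": 0},
    {"delta_pos": [0, 2, 0], "spin": 0},
    {"delta_pos": [0, 3, 0], "spin": 0},
    {"delta_pos": [0, 3, 0], "spin": 0}
  ]
}}

```text
t: 34.02
ee_pos: [0.7082, 0.0124, 0.2683]
eef_rot: [0.706, -0.036, 0.036, -0.706]
force: [0.1, 0.3, -1.4]
grip_width: 0.259
```

Request:
{"fn": "send_rows", "kwargs": {
  "deltas": [
    {"delta_pos": [0, 1, 0], "spin": 0},
    {"delta_pos": [0, 1, 0], "spin": 0},
    {"delta_pos": [0, 2, 0], "spin": 0},
    {"delta_pos": [0, 2, 0], "spin": 0},
    {"delta_pos": [0, 2, 0], "spin": 0}
  ]
}}

```text
t: 34.43
ee_pos: [0.7085, 0.0124, 0.2673]
eef_rot: [-0.706, 0.035, -0.037, 0.706]
force: [-0.2, 0.0, 4.3]
grip_width: 0.258
```

Request:
{"fn": "send_rows", "kwargs": {
  "deltas": [
    {"delta_pos": [0, 0.5, 0], "spin": 0},
    {"delta_pos": [0, 1, 0], "spin": 0},
    {"delta_pos": [0, 1, 0], "spin": 0},
    {"delta_pos": [0, 1, 0], "spin": 0}
  ]
}}

```text
t: 34.77
ee_pos: [0.7086, 0.0125, 0.2672]
eef_rot: [-0.706, 0.035, -0.037, 0.706]
force: [-2.3, -0.1, 10.5]
grip_width: 0.259
```

Run:
```python
from h import *
o=sensors.get_obs(); print(o['ee_pos'],o['force'],o['ft_torque'],st(140,0,.266))
```

```text
[0.70858377 0.01249084 0.26723173] [-2.26561083 -0.05484112 10.45874433] [ 0.07946473  0.38879073 -0.09286687] [0.70921068 0.0131546  0.266     ]
```

Pressing with 12 N gives almost no rolling moment, so both notches carry the rod. I release it now.

Request:
{"fn": "send_rows", "kwargs": {
  "deltas": [
    {"delta_pos": [0, -0.5, 0], "spin": 0},
    {"delta_pos": [0, -1, 0], "spin": 0},
    {"delta_pos": [0, -1, 0], "spin": 0}
  ]
}}

```text
t: 35.02
ee_pos: [0.7085, 0.0125, 0.2672]
eef_rot: [-0.706, 0.035, -0.037, 0.706]
force: [0.1, 0.8, 6.9]
grip_width: 0.257
```

Request:
{"fn": "send_rows", "kwargs": {
  "deltas": [
    {"delta_pos": [0, 0, 0], "spin": 0},
    {"delta_pos": [0, 0, 0], "spin": 0},
    {"delta_pos": [0, 0, 0], "spin": 0},
    {"delta_pos": [0, 0, 0], "spin": 0}
  ],
  "jaw": 0.45
}}

```text
t: 35.35
ee_pos: [0.7079, 0.0124, 0.2656]
eef_rot: [0.706, -0.036, 0.036, -0.706]
force: [0.2, -0.1, 0.2]
grip_width: 0.451
```

Request:
{"fn": "send_rows", "kwargs": {
  "deltas": [
    {"delta_pos": [0, -8, 0], "spin": 0},
    {"delta_pos": [0, -20, 0], "spin": 0},
    {"delta_pos": [0, -45, 0], "spin": 0},
    {"delta_pos": [0, -80, 0], "spin": 0},
    {"delta_pos": [0, -120, 0], "spin": 0}
  ]
}}

```text
t: 35.77
ee_pos: [0.7073, 0.0126, 0.3865]
eef_rot: [0.706, -0.037, 0.035, -0.706]
force: [1.7, 0.1, 0.6]
grip_width: 0.45
```

Request:
{"fn": "send_rows", "kwargs": {
  "deltas": [
    {"delta_pos": [-30, -15, 0], "spin": 0},
    {"delta_pos": [-65, -20, 0], "spin": 0},
    {"delta_pos": [-100, -20, 0], "spin": 0},
    {"delta_pos": [-140, -20, 0], "spin": 0},
    {"delta_pos": [-175, -20, 0], "spin": 0}
  ]
}}

```text
t: 36.18
ee_pos: [0.5318, 0.0303, 0.4068]
eef_rot: [-0.706, 0.036, -0.036, 0.706]
force: [1.2, 1.3, 0.5]
grip_width: 0.45
```

Request:
{"fn": "send_rows", "kwargs": {
  "deltas": [
    {"delta_pos": [-35, 0, 0], "spin": 0},
    {"delta_pos": [-70, 0, 0], "spin": 0},
    {"delta_pos": [-95, 0, 0], "spin": 0},
    {"delta_pos": [-105, 0, 0], "spin": 0},
    {"delta_pos": [-105, 0, 0], "spin": 0}
  ]
}}

```text
t: 36.6
ee_pos: [0.428, 0.0411, 0.4076]
eef_rot: [-0.706, 0.035, -0.036, 0.707]
force: [0.2, -0.3, 0.6]
grip_width: 0.448
```

Run:
```python
from h import *
w=grab('wrist');t=grab('top'); e=grab('scene')
o=sensors.get_obs(); print(o['ee_pos'],o['t'],o['force'])
h=np.vstack([np.hstack([cv2.resize(t['img'][130:280,150:470],(400,300)),cv2.resize(w['img'],(400,300))]),np.hstack([cv2.resize(e['img'][130:310,260:450],(400,300)),cv2.resize(t['img'][135:260,250:375],(400,300))])])
cv2.imwrite('pics/m14.png',h)
```

```text
[0.43080156 0.04089997 0.4064618 ] 36.75 [ 0.80368533 -0.50449983  0.32311509]
```

View pics/m14.png

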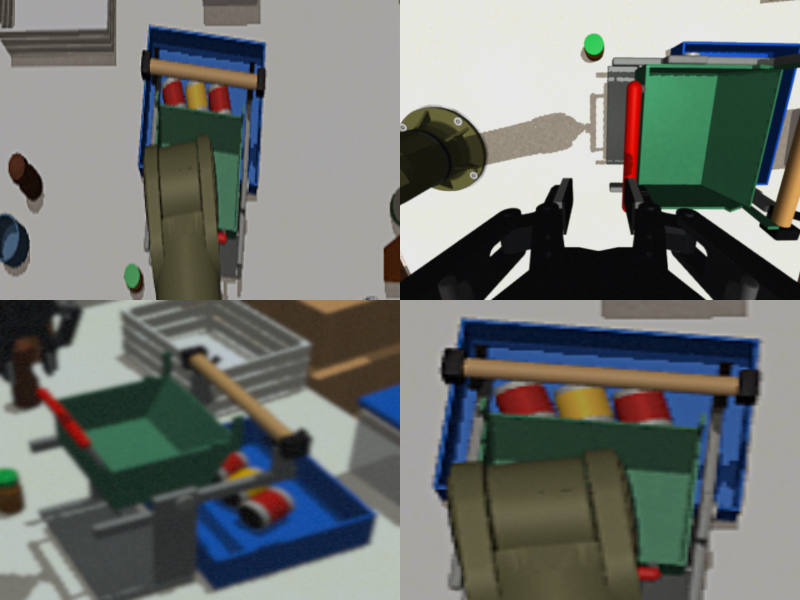

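The last picture shows the rod in both notches, the skip upright and empty, and three tins in the crate. The gripper is clear, so I hand in.

```bash
python3 -c "
from workcell import ticket; print(ticket.job_done())"
```

```text
the job is handed in; nothing more can be done
None
```

The job is done and was handed in at about 37 s of robot time. There were three tins this time, two red and one yellow.

- **Tins:** I stood all three in the caddy, hooked the red bar and tipped it fully over. The last picture shows all three lying in the blue crate. On the way back the skip nudged the tins further into the crate, with at most about 5 N.
- **Caddy:** I eased it back on the bar until it pressed on its back stop with 5.6 N. The last picture shows it upright and empty.
- **Rod:** I lowered it until it pressed on the notches with about 12 N. The side-to-side moment was only 0.08 N m, so both notches carry it. After release the picture shows it lying in both, with the caps outside. I did not explain a 0.39 N m moment about the other horizontal axis.
- **Other groceries:** I never went close to them, and nothing in the last pictures looked moved, though those did not show all of them.
- **Disagreements:** The top and wrist cameras differed by about 5 mm on the rod's sideways position, and I used the wrist reading. By the top picture the rod sat about 1.5 mm off centre along its length, and I moved it back by 1 mm.

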